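# Clip down the model house and index its stand

## Task

Lock the model house's carrier on the turntable: push each spring cotter lying on the bench by its straight leg through the cross hole of a steel post on the deck, one to a post and in whichever posts you like, until the bow has snapped over the post. When every cotter is home, turn the black dial six clicks clockwise, seen from above, and let go, so that the house has made a quarter turn with all cotters still in place; do not bump the house, and do not knock over the bottle or the paint pot.

Things in the scene. Friction and masses are not known exactly. Their poses are not given: they have to be found in the camera images.
- cotter1: steel spring cotter (R-clip) of 5 mm wire, flat on the bench, 60 g; None if absent. Origin: middle of the underside of its flat-sided coil, the grip: 28 mm long (x), 20 wide (y), z 0 to 11 mm. Straight leg: along +x from the coil at y = -6, z = 3.5 mm, round end at x = 88 mm. Home: leg through a post's hole, post's axis at x = 54 mm. Works either side up
- cotter2: another cotter, the same. Of all: the sprung bow leg lies beside the leg on the +y side, at its height. Wire centres, x/y in mm: leaves the coil at 16/5, dips to 43/1, arches out to 54/8.6, comes in to a throat at 65/1, flares to its tip at 76/8. Three or four cotters are present
- cotter3: another cotter, the same. Of all: when home, the throat has snapped past the post, which sits inside the arch. Pushing it over takes about 5 to 10 N along the leg; over the last 4 mm it centres itself. Any cotter fits any post
- cotter4: another cotter, the same
- deck_center (a point): middle of the turntable deck's top face, on its vertical turning axis. The deck is a plywood disc 260 mm across, 16 mm thick, its top 60 mm above the bench. The house stands on its middle, within 58 mm of the axis and up to 116 mm above the deck
- hole1 (a point): middle of the cross hole of post 1, on the post's axis, 95 mm above the bench. The hole is 9 mm wide and 9 mm high, widened at the sides to 11 mm at its mouths, and runs level and radially (it points at the deck's axis): a cotter goes in from outside the deck towards its centre. Post 1 is on the left at the start, posts 2 and 3 face the robot (2 more to the left), post 4 is on the right
- hole2 (a point): the same of post 2. Each of the four posts is an upright steel pin 20 mm in diameter, 100 mm from the deck's axis, its top 50 mm and its hole 35 mm above the deck; it stands in a collar 32 mm across and 18 mm high and turns with the deck
- hole3 (a point): the same of post 3
- hole4 (a point): the same of post 4
- dial_grip (a point): point on the dial's vertical axis, 60 mm above the bench, mid-height of its grip: a black bar 46 mm long, 14 wide, from 46 to 72 mm above the bench, a white line on one half of its top. x axis along the bar towards the line, z up; turns with the dial. The dial sits on a grey housing 84 mm square, 40 high, 264 mm from the deck's axis
- dial (a joint): angle of the dial, rad, growing clockwise seen from above, 0 at the start. Ball detent: a click every 30 degrees (0.524 rad), about 0.1 N m to pass each; let go between clicks it falls into the nearest. Six clicks = 3.14 rad, half a turn. The deck turns half as far, the same way round
- house: model house of stone-coloured plaster, 94 x 72 mm, fixed on the middle of the deck; origin at the middle of its foot
- bottle: green glass bottle, 56 mm in diameter, 160 mm high, a bystander; origin at the middle of its foot, z up
- pot: white paint pot, 72 mm in diameter, 60 mm high, a bystander; origin at the middle of its foot, z up
Not all that is in view belongs to the job. What is shaped like the cotter2 but pink or turquoise is not meant.

How it is judged:
On the way, in this order (a step that is already met when the one before it is completed fails the run):
1. every cotter present is pushed home in a post, the dial still unturned (((x of hole1 in the frame of cotter1 between 0.049 and 0.059 m and y of hole1 in the frame of cotter1 between -0.01 and -0.002 m and z of hole1 in the frame of cotter1 between -0.0005 and 0.0075 m) or (x of hole2 in the frame of cotter1 between 0.049 and 0.059 m and y of hole2 in the frame of cotter1 between -0.01 and -0.002 m and z of hole2 in the frame of cotter1 between -0.0005 and 0.0075 m) or (x of hole3 in the frame of cotter1 between 0.049 and 0.059 m and y of hole3 in the frame of cotter1 between -0.01 and -0.002 m and z of hole3 in the frame of cotter1 between -0.0005 and 0.0075 m) or (x of hole4 in the frame of cotter1 between 0.049 and 0.059 m and y of hole4 in the frame of cotter1 between -0.01 and -0.002 m and z of hole4 in the frame of cotter1 between -0.0005 and 0.0075 m)) and ((x of hole1 in the frame of cotter2 between 0.049 and 0.059 m and y of hole1 in the frame of cotter2 between -0.01 and -0.002 m and z of hole1 in the frame of cotter2 between -0.0005 and 0.0075 m) or (x of hole2 in the frame of cotter2 between 0.049 and 0.059 m and y of hole2 in the frame of cotter2 between -0.01 and -0.002 m and z of hole2 in the frame of cotter2 between -0.0005 and 0.0075 m) or (x of hole3 in the frame of cotter2 between 0.049 and 0.059 m and y of hole3 in the frame of cotter2 between -0.01 and -0.002 m and z of hole3 in the frame of cotter2 between -0.0005 and 0.0075 m) or (x of hole4 in the frame of cotter2 between 0.049 and 0.059 m and y of hole4 in the frame of cotter2 between -0.01 and -0.002 m and z of hole4 in the frame of cotter2 between -0.0005 and 0.0075 m)) and ((x of hole1 in the frame of cotter3 between 0.049 and 0.059 m and y of hole1 in the frame of cotter3 between -0.01 and -0.002 m and z of hole1 in the frame of cotter3 between -0.0005 and 0.0075 m) or (x of hole2 in the frame of cotter3 between 0.049 and 0.059 m and y of hole2 in the frame of cotter3 between -0.01 and -0.002 m and z of hole2 in the frame of cotter3 between -0.0005 and 0.0075 m) or (x of hole3 in the frame of cotter3 between 0.049 and 0.059 m and y of hole3 in the frame of cotter3 between -0.01 and -0.002 m and z of hole3 in the frame of cotter3 between -0.0005 and 0.0075 m) or (x of hole4 in the frame of cotter3 between 0.049 and 0.059 m and y of hole4 in the frame of cotter3 between -0.01 and -0.002 m and z of hole4 in the frame of cotter3 between -0.0005 and 0.0075 m)) and ((x of hole1 in the frame of cotter4 between 0.049 and 0.059 m and y of hole1 in the frame of cotter4 between -0.01 and -0.002 m and z of hole1 in the frame of cotter4 between -0.0005 and 0.0075 m) or (x of hole2 in the frame of cotter4 between 0.049 and 0.059 m and y of hole2 in the frame of cotter4 between -0.01 and -0.002 m and z of hole2 in the frame of cotter4 between -0.0005 and 0.0075 m) or (x of hole3 in the frame of cotter4 between 0.049 and 0.059 m and y of hole3 in the frame of cotter4 between -0.01 and -0.002 m and z of hole3 in the frame of cotter4 between -0.0005 and 0.0075 m) or (x of hole4 in the frame of cotter4 between 0.049 and 0.059 m and y of hole4 in the frame of cotter4 between -0.01 and -0.002 m and z of hole4 in the frame of cotter4 between -0.0005 and 0.0075 m)) and value of joint dial between -0.5 and 0.5 rad), for 0.2 s.
2. the dial is turned six clicks clockwise (value of joint dial between 3.01 and 3.27 rad), for 0.2 s.
At the end, for the whole second after the job is handed in: every cotter present has its leg through a post's hole with the post's axis within 5 mm of the middle of the arch (4 mm off the leg's line at most) and is at rest; the dial stands at six clicks clockwise (3.01 to 3.27 rad) (all of step 2 and ((x of hole1 in the frame of cotter1 between 0.049 and 0.059 m and y of hole1 in the frame of cotter1 between -0.01 and -0.002 m and z of hole1 in the frame of cotter1 between -0.0005 and 0.0075 m) or (x of hole2 in the frame of cotter1 between 0.049 and 0.059 m and y of hole2 in the frame of cotter1 between -0.01 and -0.002 m and z of hole2 in the frame of cotter1 between -0.0005 and 0.0075 m) or (x of hole3 in the frame of cotter1 between 0.049 and 0.059 m and y of hole3 in the frame of cotter1 between -0.01 and -0.002 m and z of hole3 in the frame of cotter1 between -0.0005 and 0.0075 m) or (x of hole4 in the frame of cotter1 between 0.049 and 0.059 m and y of hole4 in the frame of cotter1 between -0.01 and -0.002 m and z of hole4 in the frame of cotter1 between -0.0005 and 0.0075 m)) and ((x of hole1 in the frame of cotter2 between 0.049 and 0.059 m and y of hole1 in the frame of cotter2 between -0.01 and -0.002 m and z of hole1 in the frame of cotter2 between -0.0005 and 0.0075 m) or (x of hole2 in the frame of cotter2 between 0.049 and 0.059 m and y of hole2 in the frame of cotter2 between -0.01 and -0.002 m and z of hole2 in the frame of cotter2 between -0.0005 and 0.0075 m) or (x of hole3 in the frame of cotter2 between 0.049 and 0.059 m and y of hole3 in the frame of cotter2 between -0.01 and -0.002 m and z of hole3 in the frame of cotter2 between -0.0005 and 0.0075 m) or (x of hole4 in the frame of cotter2 between 0.049 and 0.059 m and y of hole4 in the frame of cotter2 between -0.01 and -0.002 m and z of hole4 in the frame of cotter2 between -0.0005 and 0.0075 m)) and ((x of hole1 in the frame of cotter3 between 0.049 and 0.059 m and y of hole1 in the frame of cotter3 between -0.01 and -0.002 m and z of hole1 in the frame of cotter3 between -0.0005 and 0.0075 m) or (x of hole2 in the frame of cotter3 between 0.049 and 0.059 m and y of hole2 in the frame of cotter3 between -0.01 and -0.002 m and z of hole2 in the frame of cotter3 between -0.0005 and 0.0075 m) or (x of hole3 in the frame of cotter3 between 0.049 and 0.059 m and y of hole3 in the frame of cotter3 between -0.01 and -0.002 m and z of hole3 in the frame of cotter3 between -0.0005 and 0.0075 m) or (x of hole4 in the frame of cotter3 between 0.049 and 0.059 m and y of hole4 in the frame of cotter3 between -0.01 and -0.002 m and z of hole4 in the frame of cotter3 between -0.0005 and 0.0075 m)) and ((x of hole1 in the frame of cotter4 between 0.049 and 0.059 m and y of hole1 in the frame of cotter4 between -0.01 and -0.002 m and z of hole1 in the frame of cotter4 between -0.0005 and 0.0075 m) or (x of hole2 in the frame of cotter4 between 0.049 and 0.059 m and y of hole2 in the frame of cotter4 between -0.01 and -0.002 m and z of hole2 in the frame of cotter4 between -0.0005 and 0.0075 m) or (x of hole3 in the frame of cotter4 between 0.049 and 0.059 m and y of hole3 in the frame of cotter4 between -0.01 and -0.002 m and z of hole3 in the frame of cotter4 between -0.0005 and 0.0075 m) or (x of hole4 in the frame of cotter4 between 0.049 and 0.059 m and y of hole4 in the frame of cotter4 between -0.01 and -0.002 m and z of hole4 in the frame of cotter4 between -0.0005 and 0.0075 m)) and linear speed of each of cotter1, cotter2, cotter3, cotter4 below 0.03 m/s); the robot touches nothing.
It fails at once if the robot bumps the house (more than 8 N) (contact force between any of the arm, the fingers and house above 8 N).
It fails at once if the bottle or the paint pot is knocked over (angle between any of bottle, pot's own z axis and vertical above 0.6 rad).
Of cotter1, cotter2, cotter3, cotter4 only 3 to 4 are there at a start; the rules pass over those that are not, and their reading is None.
At some moment in a run one of cotter1, cotter2, cotter3, cotter4 may be knocked a few centimetres aside while the robot is not near it.
Once in a run the grip may slacken for a moment while it holds something.
It also fails if it takes over 210 s, if anything falls off the work surface, if the arm or the gripper's body presses on something with over 40 N, if the wrist force passes 120 N, or if a joint passes its speed limit or range.

## Robot

A 7-joint arm with a two-finger parallel gripper is mounted at the origin on the work surface. World frame = base frame: x ahead of the robot, y to its left, z up, the work surface at z = 0. Lengths are in m, angles in rad, forces in N, time in s.
With the tool pointing down it reaches from about 0.425 to 0.925 m from the base axis. Payload 6.8 kg.
Tool frame: the origin (TCP) lies at the very end of the fingers, on their centre line; the grasp point (between the pads) lies bot.tcp_to_grasp behind it (bot.tcp_to_grasp is the distance from the TCP to the grasp point, in m); z points along the fingers, y is the line along which they close (so a half turn about z gives the same grasp; the last joint's range is limited). The gripper opens to 85 mm and grips with 20 to 120 N. Pads are 22 mm wide; open, the fingers measure 114 mm over their backs; the gripper's body (76 mm by 85 mm) begins 54 mm behind the grasp point. The pads swing forward as they close: fully open they stand 13 mm farther back than shut.
Start: joints at [-1.399, 0.477, 0.022, 1.555, -0.011, 1.109, -0.083], TCP at [0.186, 0.649, 0.231] pointing down, gripper open.
Joint ranges: [-2.96, 2.96], [-0.34, 2.1], [-1.41, 1.46], [0.24, 2.44], [-1.37, 4.51], [0.17, 1.92], [-2.96, 2.96]. Speed limits (rad/s): [2.39, 2.39, 3.14, 3.14, 3.14, 3.14, 3.14].

## Interface

Orientations are given as a unit quaternion [w, x, y, z].
In Python, from station import bot gives the robot as it stands.
- The arm moves only by the tool servo_tool, never from a script. Its argument "motion" is a list that holds one entry, the list of rows, each a list of 7 numbers: the shift along the tool's x, y, z in m, then the turn, a rotation vector about the tool's x, y, z in units of 5 degrees (1.0 is 5 degrees), then the opening, from 0 (shut) to 1 (fully open). A call has 1 to 20 rows; each row is the pose to reach, as a shift and turn from the pose commanded when the call began, along the tool's axes at that moment; what a row does not reach only later rows make up. A row lasts 1/12 s, in which the tool goes at most 41.7 mm and 7.16 degrees, less where a joint would pass 70% of its speed; a pose out of reach is approached as far as the arm can. A call with a gripper value outside its range is refused whole. The fingers move at their own pace and stop on an object; "grip_force" is the grip in N (left out, the last holds). Time passes only in rows, so rows that repeat a pose let the fingers close. It gives the time, the measured TCP pose, the force, the opening and the grip force at its end, in the units of the state.
- bot.get_obs(): the state, without advancing time (a new reading comes with each control period).
- bot.read_camera(name): name is "scene" or "top" or "wrist"; returns a dict with "img" (384x512x3 uint8, red, green, blue), "K" (3x3 intrinsics, pixels), "k1" (the pictures are not rectified: a ray, as slopes to the right and down, at radius r is drawn at 1 + k1 r^2 times it, then the intrinsics apply), "pose" (4x4, takes a point from camera to world coordinates). Camera axes: x right, y down, z forward; pixel columns grow to the right and rows downward; lengths in m; the calibration is good to about 2 mm. A picture is of the moment at which its call begins. There is no depth.
- bot.hand_in(): hands the job in; it is judged then, once.
The state is a dict: "t": time; "q": joint angles; "joint_vel": joint speeds; "joint_torque": joint torques, N m; "eef_pos": TCP position; "tool_rot": TCP orientation; "contact_force": force on the tool from outside, world axes, zero at the start; "torque": the same for the moment, N m; "gripper_width": opening from 0.0 (shut) to 1.0 (fully open); "grasp_force": force on a finger pad.
Only numpy, scipy, OpenCV 4.12 (cv2) and the standard library are available. Lean on these libraries where they do the work, as an engineer would, in place of code of your own. Each camera call takes 0.05 s, during which the arm holds its last target. There are 200 camera calls.

## Working session

There is one attempt and no reset: what is moved stays moved. The work goes in short steps, Python scripts to look and compute and a tool call to move; the robot and the scene stay as the last step left them, time stands still between calls to the robot, and variables do not carry over. Pictures are saved under pics/ and viewed, at most 14 in all, crops included, and the job is handed in when it is done.

Besides the shell and the picture viewer there is one more tool, called after "Emit:" by a JSON object that holds its "method" and its "body". servo_tool: Moves the arm, as the interface text tells. Its arguments: {"type":"object","properties":{"motion":{"type":"array"},"grip_force":{"type":"number"}},"required":["motion"]}

```bash
ls; mkdir -p pics; cat > h.py <<'E'
import numpy as np, cv2
from station import bot
from scipy.spatial.transform import Rotation as R
def snap(n,f=None):
    c=bot.read_camera(n)
    if f: cv2.imwrite('pics/'+f,c['img'][:,:,::-1])
    return c
def rays(c,px):
    px=np.atleast_2d(np.array(px,float)); K=c['K']
    d=np.stack([(px[:,0]-K[0,2])/K[0,0],(px[:,1]-K[1,2])/K[1,1]],1)
    s=d.copy()
    for _ in range(20):
        s=d/(1+c['k1']*(s**2).sum(1,keepdims=True))
    v=np.c_[s,np.ones(len(s))]@c['pose'][:3,:3].T
    return c['pose'][:3,3],v
def plane(c,px,z):
    o,v=rays(c,px); return o+v*((z-o[2])/v[:,2])[:,None]
def proj(c,P):
    P=np.atleast_2d(P); T=np.linalg.inv(c['pose']); q=P@T[:3,:3].T+T[:3,3]
    s=q[:,:2]/q[:,2:]; s=s*(1+c['k1']*(s**2).sum(1,keepdims=True))
    return s*[c['K'][0,0],c['K'][1,1]]+[c['K'][0,2],c['K'][1,2]]
def quat():
    w,x,y,z=bot.get_obs()['tool_rot']; return R.from_quat([x,y,z,w])
def rel(p,Rt):  # shift and turn to target pose in tool axes/units
    o=bot.get_obs(); R0=quat()
    return np.r_[R0.inv().apply(np.array(p)-o['eef_pos']),(R0.inv()*Rt).as_rotvec()/np.radians(5)]
E
python3 - <<'E'
from h import *
np.set_printoptions(precision=4,suppress=True)
for n in('scene','top','wrist'):
    c=snap(n,n+'0.png'); print(n,c['K'].tolist(),c['k1'],c['pose'].round(3).tolist())
print(bot.get_obs(),bot.tcp_to_grasp)
E
```

```text
pics
scene [[478.45917574700985, 0.0, 257.84713973798324], [0.0, 478.45917574700985, 190.5255866423941], [0.0, 0.0, 1.0]] -0.05397928900881074 [[0.521, 0.741, -0.424, 1.043], [0.854, -0.448, 0.267, -0.309], [0.008, -0.501, -0.865, 1.099], [0.0, 0.0, 0.0, 1.0]]
top [[477.2905488759965, 0.0, 257.6096465263579], [0.0, 477.2905488759965, 193.5368844632906], [0.0, 0.0, 1.0]] -0.18603359643412595 [[-0.004, -0.983, 0.184, 0.315], [-1.0, 0.003, -0.005, 0.012], [0.005, -0.184, -0.983, 1.254], [0.0, 0.0, 0.0, 1.0]]
wrist [[306.569121297089, 0.0, 256.5251284809176], [0.0, 306.569121297089, 194.86830132721641], [0.0, 0.0, 1.0]] -0.04277530781406061 [[0.276, 0.924, 0.263, 0.121], [0.961, -0.265, -0.077, 0.668], [-0.001, 0.274, -0.962, 0.374], [0.0, 0.0, 0.0, 1.0]]
{'t': 0.15, 'q': array([-1.3991,  0.4777,  0.0224,  1.5562, -0.0115,  1.1093, -0.0831]), 'joint_vel': array([-0.0009, -0.002 ,  0.0001, -0.0022,  0.0012, -0.0011, -0.0005]), 'joint_torque': array([  0.0027, -59.6927,   1.6102, -28.1492,   0.0126,   0.0066,
         0.    ]), 'eef_pos': array([0.1863, 0.6483, 0.2305]), 'tool_rot': array([-0.    ,  0.1394,  0.9902, -0.0007]), 'contact_force': array([-0.2092,  0.1048, -0.3606]), 'torque': array([-0.0204, -0.0045,  0.0034]), 'grasp_force': 0.0, 'gripper_width': 1.0003330674539703} 0.0187
```

View images.

View pics/scene0.png

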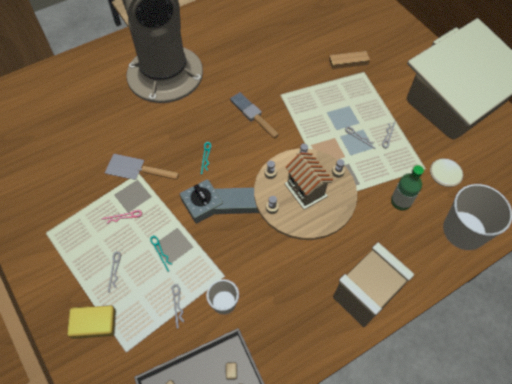

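View pics/top0.png

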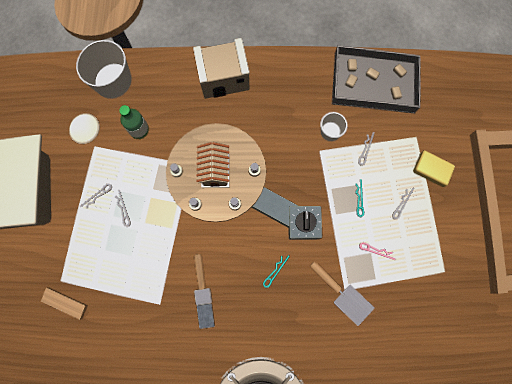

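```bash
python3 - <<'E'
from h import *
np.set_printoptions(precision=4,suppress=True)
c=snap('top'); s=snap('scene')
print(proj(c,[[.186,.649,.231],[0,0,0]]),proj(s,[[.186,.649,.231],[0,0,0]]))
im=c['img'][:,:,::-1]
f=lambda x,y,w,h,k:cv2.resize(im[y:y+h,x:x+w],(w*k,h*k),interpolation=cv2.INTER_CUBIC)
a=f(75,175,66,60,6);b=f(345,125,66,60,6); d=f(380,175,66,60,6);e=f(165,150,66,60,6)
cv2.imwrite('pics/m1.png',np.vstack([np.hstack([a,b]),np.hstack([d,e])]))
# grey mask
hsv=cv2.cvtColor(im,cv2.COLOR_BGR2HSV)
for p in[(97,194),(123,208),(367,148),(403,203),(195,203),(60,200)]:print(p,im[p[1],p[0]],hsv[p[1],p[0]])
for z,l in[(.06,[(216,172),(166,172),(266,172),(216,124),(216,221)]),(.11,[(175,170),(194,204),(234,203),(254,169)]),(.04,[(290,206),(321,206),(290,238),(321,238)])]:print(z,plane(c,l,z).round(3).tolist())
E
```

```text
[[-24.1614 332.7207]
 [260.4396 404.2676]] [[383.1565 -25.8204]
 [164.8575  74.2536]]
(97, 194) [177 179 182] [ 12   7 182]
(123, 208) [174 190 191] [ 28  23 191]
(367, 148) [181 192 190] [ 35  15 192]
(403, 203) [169 183 186] [ 25  23 186]
(195, 203) [175 165 170] [135  15 175]
(60, 200) [ 55  91 136] [ 13 152 136]
0.06 [[0.595, 0.112, 0.06], [0.596, 0.242, 0.06], [0.594, -0.017, 0.06], [0.724, 0.114, 0.06], [0.468, 0.11, 0.06]]
0.11 [[0.589, 0.21, 0.11], [0.503, 0.16, 0.11], [0.506, 0.063, 0.11], [0.59, 0.014, 0.11]]
0.04 [[0.509, -0.078, 0.04], [0.508, -0.159, 0.04], [0.426, -0.077, 0.04], [0.426, -0.157, 0.04]]
```

View pics/m1.png

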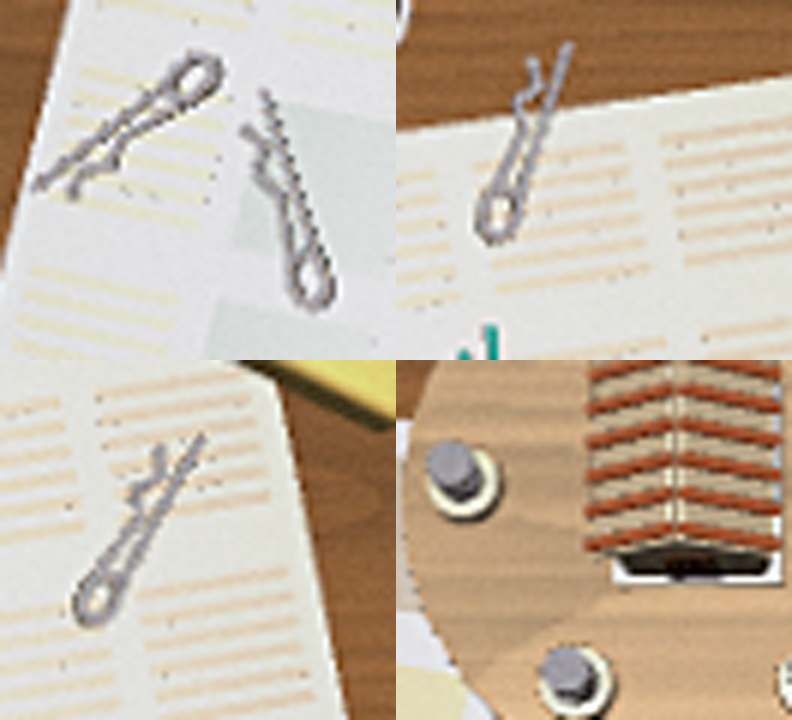

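View pics/wrist0.png

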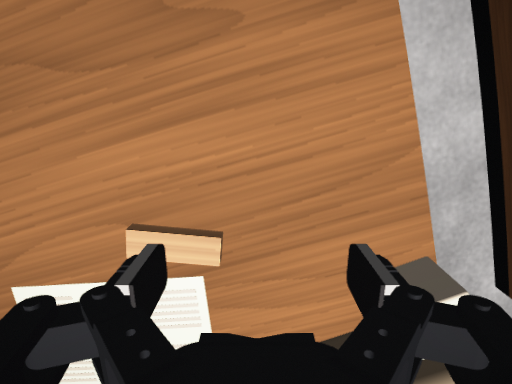

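```bash
cat >> h.py <<'E'
np.set_printoptions(precision=4,suppress=True)
def look(x,y,az,z):  # tool down, tool x along azimuth az (deg)
    a=np.radians(az); X=np.array([np.cos(a),np.sin(a),0]);Z=np.array([0,0,-1.]);Y=np.cross(Z,X)
    return rel([x,y,z],R.from_matrix(np.c_[X,Y,Z]))
E
python3 - <<'E'
from h import *
c=snap('top')
m={1:[(198,75),(40,190)],2:[(312,280),(265,92)],3:[(497-396,215),(568-396,45)],4:[(97,240),(203,75)]}
o={1:(75,175),2:(75,175),3:(345,125),4:(380,175)}
for k in m:
    p=plane(c,np.array(m[k])/6-.4+np.array(o[k]),.005); d=p[1]-p[0]
    print(k,p[0],np.degrees(np.arctan2(d[1],d[0])),np.linalg.norm(d))
    az=np.degrees(np.arctan2(d[1],d[0]))
    q=p[0]+d*.0
    print('  hover',look(q[0],q[1],az,.14))
print(plane(c,[(135,130),(333,132)],0.02))
E
```

```text
1 [0.5676 0.4124 0.005 ] 126.29143206239833 0.08909327433561501
  hover [-0.4316 -0.1216  0.0911 -0.0065  0.0029  7.5356]
2 [0.4743 0.3551 0.005 ] 16.693064348015387 0.08908846008376842
  hover [-0.3578 -0.2026  0.0911 -0.0018  0.0091 29.4553]
3 [ 0.6392 -0.2786  0.005 ] -24.937642405823624 0.08962826148326643
  hover [ -0.6913  -0.766    0.0915  -0.0017  -0.0103 -34.2186]
4 [ 0.4895 -0.3662  0.005 ] -35.812920948503 0.09283624876662942
  hover [ -0.5716  -0.8915   0.0915  -0.0025  -0.0095 -32.0435]
[[ 0.7238  0.3401  0.02  ]
 [ 0.7151 -0.2007  0.02  ]]
```

Emit:
{"method": "servo_tool", "body": {"motion": [[[-0.432,-0.122,0.091,0,0,7.54,1],[-0.432,-0.122,0.091,0,0,7.54,1],[-0.432,-0.122,0.091,0,0,7.54,1],[-0.432,-0.122,0.091,0,0,7.54,1],[-0.432,-0.122,0.091,0,0,7.54,1],[-0.432,-0.122,0.091,0,0,7.54,1],[-0.432,-0.122,0.091,0,0,7.54,1],[-0.432,-0.122,0.091,0,0,7.54,1],[-0.432,-0.122,0.091,0,0,7.54,1],[-0.432,-0.122,0.091,0,0,7.54,1],[-0.432,-0.122,0.091,0,0,7.54,1],[-0.432,-0.122,0.091,0,0,7.54,1],[-0.432,-0.122,0.091,0,0,7.54,1],[-0.432,-0.122,0.091,0,0,7.54,1],[-0.432,-0.122,0.091,0,0,7.54,1]]]}}

```text
t: 1.55
eef_pos: [0.5664, 0.414, 0.1404]
tool_rot: [-0.001, 0.451, 0.893, 0.0]
contact_force: [0.4, 0.8, 0.3]
gripper_width: 1.001
grasp_force: 0.0
```

```bash
python3 - <<'E'
from h import *
c=snap('wrist','w1.png'); o=bot.get_obs(); print(o['t'],o['eef_pos'],o['q'])
print(proj(c,[o['eef_pos']*[1,1,0]]))
E
```

```text
1.6 [0.5663 0.4142 0.1405] [-0.8693  0.6129  0.2224  1.575  -0.1559  0.9709  0.0381]
[[255.1987 182.5223]]
```

View pics/w1.png

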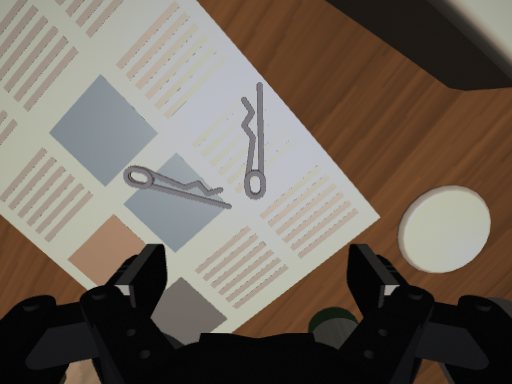

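```bash
cat >> h.py <<'E'
def cotter(c,p0,az,z=.0045,vmax=135,smax=70,dbg=None):
    """refine cotter origin/azimuth from rough p0, az(deg): grey mask -> metric plane -> leg line fit + coil extents"""
    hsv=cv2.cvtColor(c['img'],cv2.COLOR_RGB2HSV)
    m=((hsv[...,2]<vmax)&(hsv[...,1]<smax)).astype(np.uint8)
    a=np.radians(az); corners=proj(c,[[p0[0]+u*np.cos(a)-v*np.sin(a),p0[1]+u*np.sin(a)+v*np.cos(a),z] for u in(-.03,.1) for v in(-.03,.03)])
    roi=np.zeros_like(m); cv2.fillConvexPoly(roi,cv2.convexHull(corners.astype(np.int32)),1)
    n,l,s,_=cv2.connectedComponentsWithStats(m*roi); k=1+np.argmax(s[1:,4])
    if dbg: cv2.imwrite(dbg,(l==k)*np.uint8(255))
    ys,xs=np.nonzero(l==k); P=plane(c,np.c_[xs,ys],z)[:,:2]; p=np.array(p0[:2],float)
    for it in range(6):
        d=np.array([np.cos(a),np.sin(a)]); e=np.array([-d[1],d[0]])
        u,v=(P-p)@d,(P-p)@e
        w=np.abs(u)<.012; tip=u.max(); back=u.min()
        vc=(v[w].max()+v[w].min())/2 if w.any() else 0
        sgn=-1
        g=(u>.02)&(u<.084)&(np.abs(v+.006)<(.0045 if it<3 else .0032))
        if g.sum()<20: print('few leg px'); break
        b,c0=np.polyfit(u[g],v[g],1)
        a+=np.arctan(b); du=((tip-.088)+(back+.0145))/2
        p=p+d*du*.7+e*(c0+.006)
    return p,np.degrees(a),dict(coil_v=vc*1e3,tip=tip*1e3,back=back*1e3,npx=len(P),coilw=(v[w].max()-v[w].min())*1e3)
def tf(p):  # world xy -> tool frame xy
    return quat().inv().apply(np.r_[p[:2],bot.get_obs()['eef_pos'][2]]-bot.get_obs()['eef_pos'])[:2]
E
python3 - <<'E'
from h import *
c=snap('wrist')
for px in [(255,184),(139,178)],[(260,85),(230,206)]: print(plane(c,px,.0045))
im=c['img']; hsv=cv2.cvtColor(im,cv2.COLOR_RGB2HSV)
print(hsv[130,255:268],hsv[160,240:262].tolist())
a=plane(c,[(255,184),(260,85),(139,178),(230,206)],.0045)
for i in(0,2):
    d=a[i+1]-a[i]; print(cotter(c,a[i],np.degrees(np.arctan2(d[1],d[0])),dbg=f'pics/d{i}.png'))
E
```

```text
[[0.5663 0.414  0.0045]
 [0.4752 0.354  0.0045]]
[[0.5175 0.4875 0.0045]
 [0.5599 0.3823 0.0045]]
[[114  13 198]
 [114  13 198]
 [120  10 152]
 [  9  27 121]
 [123  20 130]
 [126  20 130]
 [123  21 132]
 [ 12  20 127]
 [110   5 149]
 [108   7 193]
 [105   5 193]
 [108   7 193]
 [114   7 194]] [[113, 10, 197], [113, 10, 197], [113, 10, 197], [113, 10, 197], [113, 12, 197], [113, 10, 197], [113, 12, 197], [160, 7, 113], [5, 12, 127], [123, 19, 131], [123, 18, 129], [123, 18, 131], [13, 26, 118], [39, 9, 189], [34, 9, 190], [39, 9, 190], [43, 9, 191], [90, 1, 190], [10, 14, 107], [0, 10, 128], [126, 19, 131], [126, 20, 129]]
(array([0.5654, 0.4147]), np.float64(127.75989154769667), {'coil_v': np.float64(0.1688015927883875), 'tip': np.float64(89.35933663637658), 'back': np.float64(-15.859812740388186), 'npx': 1372, 'coilw': np.float64(19.825812159632196)})
(array([0.4756, 0.3562]), np.float64(20.824057451886123), {'coil_v': np.float64(-0.8406118339572555), 'tip': np.float64(89.28266508471889), 'back': np.float64(-15.780261021889604), 'npx': 1334, 'coilw': np.float64(21.22888923179226)})
```

```bash
python3 - <<'E'
from h import *
print(look(.5654,.4147,127.8,.003))
E
```

```text
[ 0.0009 -0.0005  0.1376  0.0031 -0.0129 -0.2729]
```

Emit:
{"method": "servo_tool", "body": {"motion": [[[0.001,-0.0005,0.05,0,0,-0.27,0.6],[0.001,-0.0005,0.09,0,0,-0.27,0.6],[0.001,-0.0005,0.115,0,0,-0.27,0.6],[0.001,-0.0005,0.128,0,0,-0.27,0.55],[0.001,-0.0005,0.1365,0,0,-0.27,0.5],[0.001,-0.0005,0.1365,0,0,-0.27,0.5],[0.001,-0.0005,0.1365,0,0,-0.27,0.5],[0.001,-0.0005,0.1365,0,0,-0.27,0.1],[0.001,-0.0005,0.1365,0,0,-0.27,0.1],[0.001,-0.0005,0.1365,0,0,-0.27,0.1],[0.001,-0.0005,0.1365,0,0,-0.27,0.1],[0.001,-0.0005,0.1365,0,0,-0.27,0.1],[0.001,-0.0005,0.1365,0,0,-0.27,0.1],[0.001,-0.0005,0.1365,0,0,-0.27,0.1]]], "grip_force": 60}}

```text
t: 2.82
eef_pos: [0.5683, 0.4136, 0.0063]
tool_rot: [0.001, 0.441, 0.897, 0.002]
contact_force: [-1.3, -0.4, 5.4]
gripper_width: 0.209
grasp_force: 58.3
```

Emit:
{"method": "servo_tool", "body": {"motion": [[[0,0,-0.04,0,0,0,0.1],[0,0,-0.08,0,0,0,0.1],[0,0,-0.12,0,0,-1,0.1],[0,0,-0.16,0,0,-2.4,0.1],[0,0,-0.18,0,0,-3.8,0.1],[0,0,-0.18,0,0,-5.2,0.1],[0,0,-0.18,0,0,-6.6,0.1],[0,0,-0.18,0,0,-8,0.1],[0,0,-0.18,0,0,-9.4,0.1],[0,0,-0.18,0,0,-10.8,0.1],[0,0,-0.18,0,0,-12.2,0.1],[0,0,-0.18,0,0,-13.6,0.1],[0,0,-0.18,0,0,-14,0.1],[0,0,-0.18,0,0,-14,0.1]]]}}

```text
t: 3.98
eef_pos: [0.5673, 0.4125, 0.1849]
tool_rot: [0.001, -0.153, 0.988, 0.0]
contact_force: [-0.0, 0.7, 0.2]
gripper_width: 0.205
grasp_force: 58.7
```

```bash
python3 - <<'E'
from h import *
c=snap('wrist','w2.png'); o=bot.get_obs(); print(o['q'],o['gripper_width'],o['grasp_force'])
print(look(.590,.330,-87.5,.16))
E
```

```text
[-0.6756  0.5615 -0.0621  1.5259  0.038   1.0541  1.1296] 0.2056241128121514 58.74292194843292
[  0.0032  -0.0855   0.0247  -0.004    0.0153 -14.996 ]
```

View pics/w2.png

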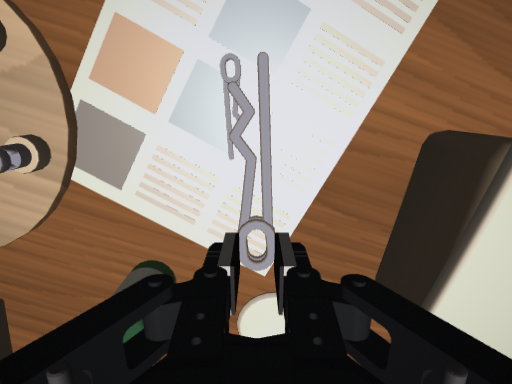

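Emit:
{"method": "servo_tool", "body": {"motion": [[[0.003,-0.04,0.0,0,0,-1.4,0.1],[0.003,-0.0855,0.0,0,0,-2.8,0.1],[0.003,-0.0855,0.025,0,0,-4.2,0.1],[0.003,-0.0855,0.025,0,0,-5.6,0.1],[0.003,-0.0855,0.025,0,0,-7,0.1],[0.003,-0.0855,0.025,0,0,-8.4,0.1],[0.003,-0.0855,0.025,0,0,-9.8,0.1],[0.003,-0.0855,0.025,0,0,-11.2,0.1],[0.003,-0.0855,0.025,0,0,-12.6,0.1],[0.003,-0.0855,0.025,0,0,-14,0.1],[0.003,-0.0855,0.025,0,0,-15,0.1],[0.003,-0.0855,0.025,0,0,-15,0.1],[0.003,-0.0855,0.025,0,0,-15,0.1]]]}}

```text
t: 5.12
eef_pos: [0.5901, 0.3301, 0.1591]
tool_rot: [-0.0, 0.722, -0.692, 0.0]
contact_force: [0.4, -1.1, -0.7]
gripper_width: 0.209
grasp_force: 58.8
```

```bash
python3 - <<'E'
from h import *
c=snap('wrist','w3.png'); o=bot.get_obs(); print(o['q'],o['eef_pos'])
E
```

```text
[-0.3585  0.5716 -0.3512  1.5982  0.2217  1.0109  2.4068] [0.5901 0.3302 0.1591]
```

View pics/w3.png

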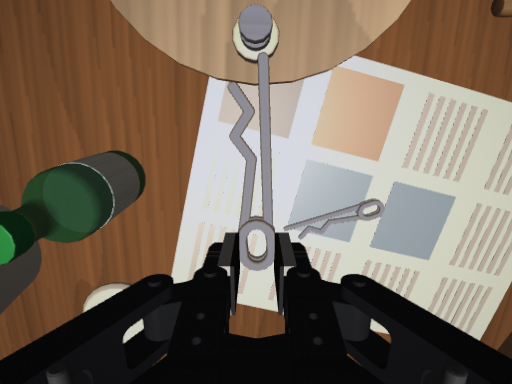

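```bash
python3 - <<'E'
from h import *
im=cv2.imread('pics/w3.png')
print('col',[int(im[y,256].mean()) for y in range(0,62)])
for y in (8,14,20,26,30): print(y,[int(im[y,x].mean()) for x in range(230,284)])
for y in (70,110,150,200): print(y,[tuple(im[y,x].tolist()) for x in range(258,276,1)])
t=cv2.imread('pics/top0.png')
for (x,y) in [(175,170),(194,204),(234,203),(254,169)]:
    print(); 
    for r in range(y-9,y+9): print([int(v) for v in t[r,x-9:x+10].mean(1)])
E
```

```text
col [127, 127, 126, 127, 132, 137, 138, 139, 141, 141, 141, 140, 140, 139, 139, 138, 137, 137, 136, 136, 136, 133, 133, 133, 136, 140, 143, 141, 140, 140, 139, 138, 138, 138, 139, 140, 141, 142, 142, 142, 81, 51, 44, 40, 140, 140, 139, 109, 43, 43, 67, 150, 207, 207, 207, 209, 208, 206, 196, 156, 74, 44]
8 [129, 126, 122, 122, 122, 124, 124, 124, 126, 129, 129, 130, 131, 131, 126, 128, 139, 140, 141, 141, 141, 141, 141, 141, 141, 141, 141, 140, 141, 141, 141, 140, 140, 139, 139, 130, 130, 140, 140, 141, 141, 138, 136, 132, 131, 129, 129, 129, 128, 128, 130, 131, 131, 132]
14 [129, 126, 123, 124, 124, 125, 125, 126, 127, 115, 107, 131, 137, 139, 138, 138, 138, 138, 139, 139, 138, 138, 138, 138, 138, 139, 139, 139, 139, 139, 139, 139, 139, 139, 139, 139, 139, 139, 140, 135, 107, 108, 136, 133, 131, 131, 130, 130, 129, 130, 132, 132, 133, 133]
20 [130, 126, 124, 125, 125, 125, 110, 154, 119, 123, 134, 134, 134, 135, 134, 135, 135, 135, 134, 135, 134, 135, 136, 136, 136, 136, 136, 136, 135, 135, 136, 136, 136, 136, 137, 136, 137, 137, 137, 138, 136, 125, 127, 169, 129, 113, 131, 132, 132
[... 7910 characters left out ...]
, 112, 70, 84, 38, 86, 94, 183, 238, 154, 143, 146, 147]
[140, 138, 145, 68, 239, 245, 149, 66, 12, 40, 34, 19, 69, 232, 241, 116, 134, 144, 144]
[141, 148, 149, 82, 150, 244, 248, 107, 31, 28, 24, 131, 239, 248, 195, 113, 141, 147, 148]
[156, 154, 159, 165, 41, 193, 248, 251, 203, 196, 246, 245, 248, 222, 63, 120, 157, 157, 165]
[160, 164, 164, 168, 101, 35, 136, 245, 254, 252, 254, 251, 172, 53, 87, 158, 171, 161, 163]
[169, 165, 167, 172, 176, 106, 35, 37, 95, 88, 91, 44, 30, 91, 170, 170, 164, 164, 167]
[162, 166, 165, 165, 168, 171, 173, 110, 65, 69, 63, 93, 171, 175, 166, 163, 170, 167, 166]
[161, 162, 161, 164, 162, 161, 167, 168, 172, 165, 167, 167, 167, 162, 160, 157, 162, 159, 161]
```

```bash
cat >> h.py <<'E'
def tplane(c,px,h):  # pixels -> tool frame xy (mm), on world height h
    o=bot.get_obs(); return quat().inv().apply(plane(c,px,h)-o['eef_pos'])*1e3
E
python3 - <<'E'
from h import *
c=bot.read_camera('wrist'); o=bot.get_obs(); h=o['eef_pos'][2]-.003
P=tplane(c,[(263,56),(263.3,70),(264.2,110),(265.7,150),(267.3,200),(257,244)],h); print(P[:,:2])
b=np.polyfit(P[1:5,0],P[1:5,1],1); print('leg y=',b, np.degrees(np.arctan(b[0])))
print('post top',plane(c,[(255.2,12)],.11),tplane(c,[(255.2,12)],.11), 'r=15', tplane(c,[(239,20),(271.5,20)],.11)[:,1])
# collar ellipse
im=c['img'].astype(int); hsv=cv2.cvtColor(c['img'],cv2.COLOR_RGB2HSV)
m=((hsv[...,2]>165)&(hsv[...,1]<70)).astype(np.uint8); m[75:]=0; m[:,:215]=0;m[:,300:]=0
ys,xs=np.nonzero(m); print('collar x',xs.min(),xs.max(),'y',ys.min(),ys.max(), tplane(c,[(xs.min(),38),(xs.max(),38)],.078))
# posts in top: sat-poor grey tops -> collars bright
t=snap('top'); hs=cv2.cvtColor(t['img'],cv2.COLOR_RGB2HSV)
for (x,y) in [(177,172),(196,205),(236,205),(255,171)]:
    m=((hs[...,1]<60)&(t['img'].mean(2)>60)).astype(np.uint8); r=np.zeros_like(m); cv2.circle(r,(x-2,y-3),6,1,-1)
    # top disc: greyish blue, mean 145-176
    g=t['img'].mean(2); mm=r&m&(g>142)&(g<178); 
    e,(a)=cv2.connectedComponentsWithStats(mm.astype(np.uint8))[2:4]; k=1+np.argmax(e[1:,4]); print(a[k],e[k,4],plane(t,a[k],.11)[0])
E
```

```text
[[91.7927  1.4032]
 [85.9209  1.5616]
 [68.5088  2.0557]
 [50.0204  2.8736]
 [25.0953  3.8502]
 [ 1.1512 -1.3008]]
leg y= [-0.0384  4.7869] -2.197115316770793
post top [[0.5974 0.2082 0.11  ]] [[122.236   -2.2205  49.0333]] r=15 [-11.4433   7.0426]
collar x 233 277 y 20 59 [[115.1128 -17.2956  81.0383]
 [115.0748  12.2505  81.0279]]
[173.439  166.6341] 41 [0.5973 0.2138 0.11  ]
[194.4211 200.7895] 19 [0.5113 0.1596 0.11  ]
[233.4043 200.8298] 47 [0.5109 0.0644 0.11  ]
[254.3095 165.881 ] 42 [0.5982 0.0133 0.11  ]
```

Emit:
{"method": "servo_tool", "body": {"motion": [[[0,-0.006,0.02,0,0,0.5,0.1],[0,-0.0117,0.04,0,0,0.88,0.1],[0,-0.0117,0.061,0,0,0.88,0.1],[0,-0.0117,0.061,0,0,0.88,0.1],[0,-0.0117,0.061,0,0,0.88,0.1],[0,-0.0117,0.061,0,0,0.88,0.1]]], "grip_force": 90}}

```text
t: 5.77
eef_pos: [0.6019, 0.3315, 0.0989]
tool_rot: [0.001, -0.696, 0.718, -0.0]
contact_force: [0.8, -0.4, -0.6]
gripper_width: 0.194
grasp_force: 88.3
```

```bash
cat >> h.py <<'E'
def edges(c,row,c0,c1,vmax=165,smax=60):  # grey runs in a row
    hsv=cv2.cvtColor(c['img'],cv2.COLOR_RGB2HSV)[row,c0:c1].astype(int)
    m=np.r_[0,((hsv[:,2]<vmax)&(hsv[:,1]<smax)),0]; d=np.diff(m.astype(int))
    return [(int(a+c0),int(b+c0-1)) for a,b in zip(np.nonzero(d==1)[0],np.nonzero(d==-1)[0]) if b-a>3]
E
python3 - <<'E'
from h import *
c=snap('wrist'); s=snap('scene'); o=bot.get_obs(); print(o['eef_pos'],o['contact_force'])
for r in (0,5,10,15,20,30,40,50,60,70,80,110,150,200): print(r,edges(c,r,225,300))
q=proj(s,[[.597,.225,.095]])[0].astype(int)
a=s['img'][q[1]-25:q[1]+25,q[0]-35:q[0]+35,::-1]; a=cv2.resize(a,None,fx=8,fy=8,interpolation=cv2.INTER_CUBIC)
b=c['img'][:240,180:340,::-1]; b=cv2.resize(b,None,fx=1.66,fy=1.66)
v=np.zeros((400,560+b.shape[1],3),np.uint8); v[:a.shape[0],:560]=a; v[:b.shape[0],560:]=b; cv2.imwrite('pics/m2.png',v[:,:800])
E
```

```text
[0.6024 0.3316 0.0996] [ 0.4538 -0.1814  0.5179]
0 [(240, 284)]
5 [(241, 283)]
10 [(242, 281)]
15 [(244, 279)]
20 [(248, 275)]
30 []
40 []
50 []
60 [(258, 268)]
70 [(259, 268), (296, 299)]
80 [(258, 269)]
110 [(243, 254), (259, 270)]
150 [(239, 251), (261, 271)]
200 [(242, 251), (262, 272)]
```

View pics/m2.png

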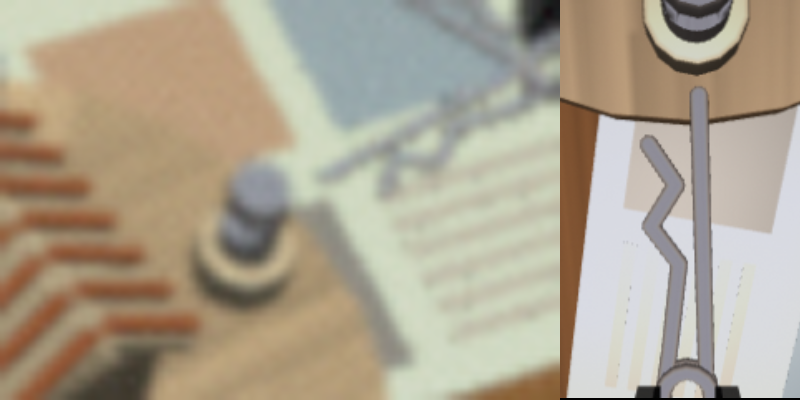

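```bash
python3 - <<'E'
from h import *
c=snap('wrist'); o=bot.get_obs(); h=o['eef_pos'][2]-.0028
P=tplane(c,[(263.3,60),(263.6,80),(264.5,110),(266,150),(267,200)],h); b=np.polyfit(P[:,0],P[:,1],1); print('leg',b,np.degrees(np.arctan(b[0])),'tip',tplane(c,[(263,53)],h)[0])
print('post',tplane(c,[(261.5,24),(261.5,18)],.078)[:,:2],tplane(c,[(240,0),(284,0)],.093)[:,:2])
hsv=cv2.cvtColor(c['img'],cv2.COLOR_RGB2HSV)
m=((hsv[...,2]>150)&(hsv[...,1]<80))
for r in (5,10,15,20,25,30,35): 
    x=np.nonzero(m[r,220:305])[0]+220
    if len(x): print(r,x.min(),x.max(),tplane(c,[((x.min()+x.max())/2,r)],.078)[0,:2])
w,x,y,z=o['tool_rot'];print('az',np.degrees(2*np.arctan2(y,x)),o['eef_pos'])
E
```

```text
leg [-0.0354  4.653 ] -2.0288171292412938 tip [92.7207  1.3728  2.6533]
post [[109.019    0.9347]
 [111.7085   0.9256]] [[115.0918  -8.7096]
 [115.0893  10.5262]]
5 232 293 [117.4738   1.3888]
10 232 293 [115.2661   1.3976]
15 233 291 [113.0463   1.1639]
20 236 289 [110.814    1.4157]
25 238 286 [108.5689   1.1806]
30 244 281 [106.3106   1.4344]
35 251 272 [104.039    0.9518]
az 268.21251699865945 [0.6023 0.3316 0.0995]
```

Emit:
{"method": "servo_tool", "body": {"motion": [[[0,0.0007,0.0017,0,0,0,0.1],[0,0.0007,0.0017,0,0,0,0.1],[0.01,0.0003,0.0017,0,0,0,0.1],[0.016,0.0001,0.0017,0,0,0,0.1],[0.02,0,0.0017,0,0,0,0.1],[0.024,-0.0001,0.0017,0,0,0,0.1],[0.028,-0.0003,0.0017,0,0,0,0.1],[0.032,-0.0004,0.0017,0,0,0,0.1],[0.032,-0.0004,0.0017,0,0,0,0.1]]]}}

```text
t: 6.67
eef_pos: [0.6013, 0.2976, 0.0961]
tool_rot: [-0.0, -0.696, 0.718, -0.0]
contact_force: [-0.4, -0.9, 1.6]
gripper_width: 0.19
grasp_force: 88.4
```

```bash
python3 - <<'E'
from h import *
c=snap('wrist'); o=bot.get_obs(); print(o['eef_pos'],o['contact_force'],o['torque'],o['gripper_width'])
for r in (5,10,20,30,40,50,60,70,80,90,110,150,200): print(r,edges(c,r,225,300))
E
```

```text
[0.6012 0.2979 0.0961] [ 0.7636 -0.6824  0.2965] [-0.2656 -0.0109 -0.0204] 0.1921364420739274
5 []
10 []
20 []
30 []
40 []
50 [(247, 279)]
60 [(241, 286)]
70 [(239, 288)]
80 [(241, 285)]
90 [(229, 242), (246, 278)]
110 [(243, 254), (260, 269)]
150 [(239, 251), (261, 271)]
200 [(242, 251), (262, 272)]
```

Emit:
{"method": "servo_tool", "body": {"motion": [[[0.004,0,-0.001,0,0,0,0.1],[0.008,-0.0003,-0.001,0,0,0,0.1],[0.012,-0.0004,-0.001,0,0,0,0.1],[0.016,-0.0006,-0.001,0,0,0,0.1],[0.02,-0.0007,-0.001,0,0,0,0.1],[0.023,-0.0008,-0.001,0,0,0,0.1],[0.026,-0.0009,-0.001,0,0,0,0.1],[0.029,-0.001,-0.001,0,0,0,0.1],[0.031,-0.001,-0.001,0,0,0,0.1],[0.031,-0.001,-0.001,0,0,0,0.1]]]}}

```text
t: 7.55
eef_pos: [0.6014, 0.2687, 0.0974]
tool_rot: [0.001, -0.696, 0.718, 0.0]
contact_force: [1.8, 3.5, -0.6]
gripper_width: 0.194
grasp_force: 88.7
```

```bash
python3 - <<'E'
from h import *
c=snap('wrist','w4.png'); o=bot.get_obs(); print(o['eef_pos'],o['contact_force'],o['torque'],o['gripper_width'])
cv2.imwrite('pics/w4.png',cv2.resize(c['img'][100:300,130:400,::-1],None,fx=2,fy=2))
E
```

```text
[0.6013 0.2687 0.0974] [ 3.61    3.9812 -0.2741] [ 0.9017 -0.54    0.1438] 0.19431611623883477
```

View pics/w4.png

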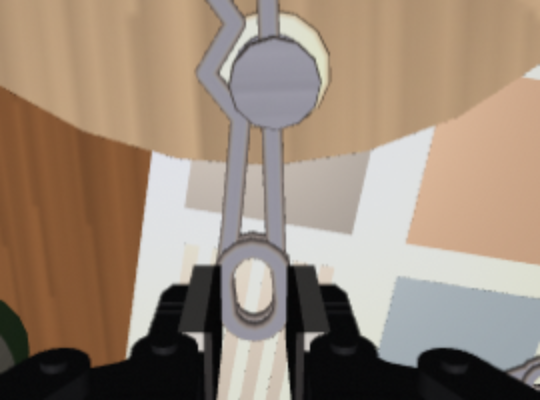

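```bash
python3 - <<'E'
from h import *
c=snap('wrist')
print(tplane(c,[(231,137)],.095),tplane(c,[(267.5,141.5)],.11))
print(tplane(c,[(257,240)],.1))
E
```

```text
[[ 56.0496 -13.5134   2.2839]] [[ 55.5149   3.134  -12.7281]]
[[ 5.7756 -1.2906 -2.6576]]
```

Emit:
{"method": "servo_tool", "body": {"motion": [[[0,0,0,0,0,0,0.5],[0,0,0,0,0,0,0.5],[0,0,0,0,0,0,0.5],[0,0,-0.02,0,0,0,0.5],[0,0,-0.05,0,0,0,0.5],[0,0,-0.09,0,0,0,0.5],[-0.03,0,-0.12,0,0,1.4,0.5],[-0.05,0,-0.12,0,0,2.8,0.5],[-0.05,0.04,-0.12,0,0,4.2,0.5],[-0.06,0.08,-0.12,0,0,5.6,0.5],[-0.07,0.12,-0.12,0,0,7,0.5],[-0.08,0.12,-0.12,0,0,8.4,0.5],[-0.09,0.12,-0.12,0,0,9.8,0.5],[-0.09,0.12,-0.12,0,0,11.2,0.5],[-0.09,0.12,-0.12,0,0,12.6,0.5],[-0.09,0.12,-0.12,0,0,14,0.5],[-0.09,0.12,-0.12,0,0,15.4,0.5],[-0.09,0.12,-0.12,0,0,16.8,0.5],[-0.09,0.12,-0.12,0,0,18.2,0.5],[-0.09,0.12,-0.12,0,0,19.6,0.5]]]}}

```text
t: 9.32
eef_pos: [0.4836, 0.3606, 0.2168]
tool_rot: [-0.0, 0.089, 0.996, -0.001]
contact_force: [-0.8, 0.4, -0.1]
gripper_width: 0.5
grasp_force: 0.0
```

```bash
python3 - <<'E'
from h import *
o=bot.get_obs(); print(o['eef_pos'],o['q'])
t=snap('top','top1.png')
d=look(.4756,.3562,20.8,.14); print(d, 'half:')
w,x,y,z=o['tool_rot'];print('az',np.degrees(2*np.arctan2(y,x)))
s=snap('scene')
q=proj(s,[[.597,.225,.095]])[0].astype(int)
a=cv2.resize(s['img'][q[1]-30:q[1]+30,q[0]-35:q[0]+45,::-1],None,fx=5,fy=5,interpolation=cv2.INTER_CUBIC)
q=proj(t,[[.56,.25,.095]])[0].astype(int)
b=cv2.resize(t['img'][q[1]-30:q[1]+45,q[0]-50:q[0]+45,::-1],None,fx=4,fy=4,interpolation=cv2.INTER_CUBIC)
v=np.zeros((300,780,3),np.uint8); v[:,:400]=a; v[:300,400:780]=b; cv2.imwrite('pics/m3.png',v)
E
```

```text
[0.4836 0.3606 0.2168] [-0.7071  0.3756 -0.0479  1.7452  0.0209  1.0231  0.6307]
[ 0.007  -0.0058  0.0768 -0.018   0.0199 29.7272] half:
az 169.83307792200168
```

View pics/m3.png

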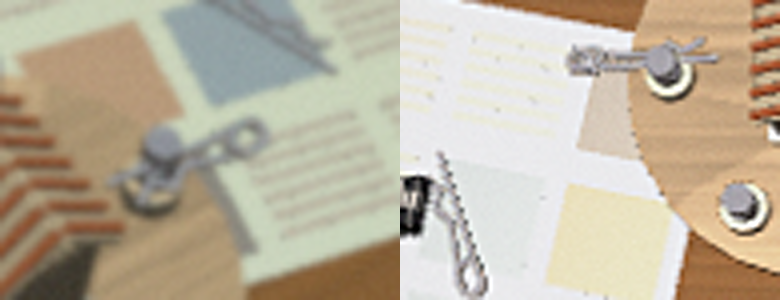

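Emit:
{"method": "servo_tool", "body": {"motion": [[[0,0,0.03,0,0,1.4,0.5],[0,0,0.06,0,0,2.8,0.5],[0.007,-0.006,0.077,0,0,4.2,0.5],[0.007,-0.006,0.077,0,0,5.6,0.5],[0.007,-0.006,0.077,0,0,7,0.5],[0.007,-0.006,0.077,0,0,8.4,0.5],[0.007,-0.006,0.077,0,0,9.8,0.5],[0.007,-0.006,0.077,0,0,11.2,0.5],[0.007,-0.006,0.077,0,0,12.6,0.5],[0.007,-0.006,0.077,0,0,14,0.5],[0.007,-0.006,0.077,0,0,15.4,0.5],[0.007,-0.006,0.077,0,0,16.8,0.5],[0.007,-0.006,0.077,0,0,18.2,0.5],[0.007,-0.006,0.077,0,0,19.6,0.5],[0.007,-0.006,0.077,0,0,21,0.5],[0.007,-0.006,0.077,0,0,22.4,0.5],[0.007,-0.006,0.077,0,0,23.8,0.5],[0.007,-0.006,0.077,0,0,25.2,0.5],[0.007,-0.006,0.077,0,0,26.6,0.5],[0.007,-0.006,0.077,0,0,28,0.5]]]}}

```text
t: 11.08
eef_pos: [0.4757, 0.3564, 0.1399]
tool_rot: [0.0, 0.966, 0.26, -0.001]
contact_force: [0.2, -0.4, 1.0]
gripper_width: 0.497
grasp_force: 0.0
```

Emit:
{"method": "servo_tool", "body": {"motion": [[[0,0,0,0,0,1.0,0.5],[0,0,0,0,0,1.7,0.5],[0,0,0,0,0,1.7,0.5],[0,0,0,0,0,1.7,0.5]]]}}

```text
t: 11.42
eef_pos: [0.4758, 0.3566, 0.1399]
tool_rot: [0.0, 0.982, 0.191, -0.0]
contact_force: [-0.1, -0.0, -0.0]
gripper_width: 0.501
grasp_force: 0.0
```

```bash
python3 - <<'E'
from h import *
c=snap('wrist','w5.png'); o=bot.get_obs(); print(o['q'],o['eef_pos'])
p,az,d=cotter(c,[.4756,.3562],20.8,smax=45); print(p,az,d); print(look(p[0],p[1],az,.003))
for v in (120,128): print(cotter(c,p,az,smax=35,vmax=v))
E
```

```text
[-1.1685  0.4994  0.5621  1.8656 -0.3396  0.8732 -1.6278] [0.4758 0.3566 0.14  ]
[0.4752 0.3558] 20.525597533006778 {'coil_v': np.float64(-0.09966051502259457), 'tip': np.float64(89.29248927057623), 'back': np.float64(-15.791396332777447), 'npx': 1435, 'coilw': np.float64(19.966153910435796)}
[-0.0008  0.0005  0.137   0.0018  0.007   0.2851]
(array([0.4756, 0.3561]), np.float64(20.439339610068505), {'coil_v': np.float64(-0.23623634216149522), 'tip': np.float64(88.83802761787094), 'back': np.float64(-15.33536084216913), 'npx': 1131, 'coilw': np.float64(19.928061248420207)})
(array([0.4756, 0.356 ]), np.float64(20.5356791802023), {'coil_v': np.float64(-0.08638612194689956), 'tip': np.float64(88.842025713578), 'back': np.float64(-15.3389080471789), 'npx': 1394, 'coilw': np.float64(19.93098638625538)})
```

Emit:
{"method": "servo_tool", "body": {"motion": [[[0,0,0.04,0,0,0,0.5],[-0.0005,0.0005,0.08,0,0,0,0.5],[-0.0005,0.0005,0.11,0,0,0,0.5],[-0.0005,0.0005,0.128,0,0,0,0.5],[-0.0005,0.0005,0.136,0,0,0,0.5],[-0.0005,0.0005,0.136,0,0,0,0.5],[-0.0005,0.0005,0.136,0,0,0,0.5],[-0.0005,0.0005,0.136,0,0,0,0.1],[-0.0005,0.0005,0.136,0,0,0,0.1],[-0.0005,0.0005,0.136,0,0,0,0.1],[-0.0005,0.0005,0.136,0,0,0,0.1],[-0.0005,0.0005,0.136,0,0,0,0.1],[-0.0005,0.0005,0.136,0,0,0,0.1]]], "grip_force": 90}}

```text
t: 12.55
eef_pos: [0.4767, 0.3569, 0.0061]
tool_rot: [-0.001, 0.982, 0.189, 0.001]
contact_force: [-0.7, -1.1, 6.5]
gripper_width: 0.196
grasp_force: 88.0
```

```bash
python3 - <<'E'
from h import *
o=bot.get_obs(); print(o['eef_pos'],o['gripper_width'])
print(look(.406,.218,-29,.0985))
E
```

```text
[0.4767 0.3569 0.0061] 0.19628124214730824
[-0.1169  0.1027 -0.0929 -0.0273 -0.0214 10.1471]
```

Emit:
{"method": "servo_tool", "body": {"motion": [[[0,0,-0.04,0,0,0,0.1],[0,0,-0.08,0,0,0,0.1],[-0.01,0.01,-0.12,0,0,1.4,0.1],[-0.04,0.03,-0.13,0,0,2.8,0.1],[-0.06,0.05,-0.13,0,0,4.2,0.1],[-0.08,0.07,-0.13,0,0,5.6,0.1],[-0.1,0.09,-0.13,0,0,7,0.1],[-0.117,0.103,-0.13,0,0,8.4,0.1],[-0.117,0.103,-0.11,0,0,9.8,0.1],[-0.117,0.103,-0.095,0,0,10.15,0.1],[-0.117,0.103,-0.095,0,0,10.15,0.1],[-0.117,0.103,-0.095,0,0,10.15,0.1],[-0.117,0.103,-0.095,0,0,10.15,0.1]]]}}

```text
t: 13.63
eef_pos: [0.4058, 0.2176, 0.1]
tool_rot: [-0.001, 0.968, -0.25, 0.0]
contact_force: [-0.5, 0.2, -0.2]
gripper_width: 0.194
grasp_force: 88.5
```

```bash
cat >> h.py <<'E'
def held(c,rows=(75,90,110,150,200)):
    """leg line (tool mm) of the held cotter, and collar centre line of the post ahead"""
    o=bot.get_obs(); h=o['eef_pos'][2]-.0028; L=[]
    for r in rows:
        e=[x for x in edges(c,r,255,282) if 7<=x[1]-x[0]<=13]
        if e: L.append(((e[-1][0]+e[-1][1])/2,r))
    P=tplane(c,L,h); b=np.polyfit(P[:,0],P[:,1],1); print('leg',b,'deg',np.degrees(np.arctan(b[0])),'res',P[:,1]-np.polyval(b,P[:,0]),'at122',np.polyval(b,122))
    for r in range(2,75,3):
        e=[x for x in edges(c,r,225,305) if x[1]-x[0]>20]; 
        hsv=cv2.cvtColor(c['img'],cv2.COLOR_RGB2HSV); x=np.nonzero((hsv[r,220:305,2]>150)&(hsv[r,220:305,1]<80))[0]+220
        if len(x)>20: print(r,'collar',x.min(),x.max(),tplane(c,[((x.min()+x.max())/2,r)],.078)[0,:2],'post',[(k,tplane(c,[((k[0]+k[1])/2,r)],.085)[0,:2]) for k in e])
    w,x,y,z=o['tool_rot'];print('az',np.degrees(2*np.arctan2(y,x)),o['eef_pos'],o['contact_force'],o['gripper_width'])
E
python3 - <<'E'
from h import *
c=snap('wrist'); cv2.imwrite('pics/w6.png',c['img'][:,:,::-1]); held(c)
E
```

```text
leg [0.0326 4.0573] deg 1.8695772500671888 res [-0.0245  0.0424 -0.0179] at122 8.039647231832227
2 collar 220 282 [120.4003  -3.2627] post [((230, 273), array([118.2863,  -2.9183]))]
5 collar 220 283 [119.0747  -3.0255] post [((230, 272), array([117.0174,  -3.1546]))]
8 collar 221 282 [117.7451  -3.0302] post [((231, 272), array([115.7438,  -2.9271]))]
11 collar 221 282 [116.4113  -3.0348] post [((232, 271), array([114.4664,  -2.9316]))]
14 collar 221 282 [115.0731  -3.0395] post [((233, 270), array([113.1848,  -2.9361]))]
17 collar 222 281 [113.7305  -3.0443] post [((234, 269), array([111.8989,  -2.9407]))]
20 collar 223 280 [112.3833  -3.0491] post [((236, 268), array([110.6085,  -2.711 ]))]
23 collar 225 278 [111.0316  -3.0539] post [((239, 265), array([109.314 ,  -2.7152]))]
26 collar 226 277 [109.6752  -3.0588] post []
29 collar 228 275 [108.3142  -3.0637] post []
32 collar 232 271 [106.9483  -3.0686] post []
35 collar 235 268 [105.5777  -3.0736] post []
38 collar 241 264 [104.2016  -2.5836] post []
59 collar 267 302 [94.4487 13.4632] post []
62 collar 262 298 [93.0248 11.227 ] post []
65 collar 256 294 [91.5963  8.7294] post []
68 collar 251 284 [90.1622  4.9576] post []
71 collar 245 281 [88.7263  2.6898] post []
az -28.95978826254789 [0.4059 0.2177 0.1001] [-0.3193  0.1348  0.3963] 0.19101461295502742
```

View pics/w6.png

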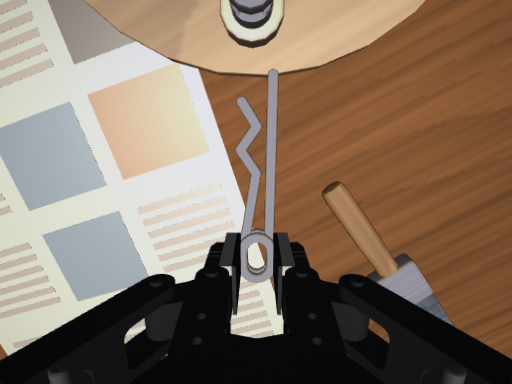

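Emit:
{"method": "servo_tool", "body": {"motion": [[[0,-0.005,0.0023,0,0,-0.2,0.1],[0,-0.009,0.0023,0,0,-0.2,0.1],[0,-0.009,0.0023,0,0,-0.2,0.1],[0,-0.009,0.0023,0,0,-0.2,0.1],[0,-0.009,0.0023,0,0,-0.2,0.1]]]}}

```text
t: 14.1
eef_pos: [0.4095, 0.2251, 0.0968]
tool_rot: [0.0, 0.97, -0.242, 0.0]
contact_force: [-0.2, -0.0, -1.2]
gripper_width: 0.187
grasp_force: 88.5
```

```bash
python3 - <<'E'
from h import *
c=snap('wrist'); held(c)
E
```

```text
leg [0.0157 5.07  ] deg 0.9022951141474908 res [ 0.1018  0.0598 -0.1494 -0.105   0.0928] at122 6.99143784620767
2 collar 241 304 [119.5205   6.6737] post [((252, 296), array([117.4073,   7.031 ]))]
8 collar 241 304 [116.9176   6.7028] post [((253, 294), array([114.9159,   6.8338]))]
11 collar 242 304 [115.6104   6.956 ] post [((253, 293), array([113.664 ,   6.6206]))]
14 collar 243 303 [114.2983   6.9714] post [((255, 291), array([112.4085,   6.6353]))]
17 collar 244 302 [112.9819   6.9868] post [((256, 290), array([111.1488,   6.6501]))]
20 collar 245 300 [111.6604   6.7626] post [((259, 287), array([109.8849,   6.665 ]))]
23 collar 247 299 [110.3357   7.0181] post [((262, 284), array([108.6168,   6.6801]))]
26 collar 248 297 [109.0052   6.7932] post []
29 collar 252 294 [107.6712   7.05  ] post []
32 collar 255 291 [106.332    7.0661] post []
35 collar 258 287 [104.9875   6.8401] post []
az -28.035595484554253 [0.4095 0.2249 0.0968] [-0.1651 -1.0289  0.0446] 0.1917341462754594
```

Emit:
{"method": "servo_tool", "body": {"motion": [[[0.008,0.0001,-0.0005,0,0,0,0.1],[0.016,0.0003,-0.0005,0,0,0,0.1],[0.02,0.0003,-0.0005,0,0,0,0.1],[0.024,0.0004,-0.0005,0,0,0,0.1],[0.028,0.0004,-0.0005,0,0,0,0.1],[0.032,0.0005,-0.0005,0,0,0,0.1],[0.034,0.0005,-0.0005,0,0,0,0.1]]]}}

```text
t: 14.73
eef_pos: [0.4399, 0.2082, 0.0973]
tool_rot: [0.0, 0.97, -0.242, 0.0]
contact_force: [-0.5, 0.2, -1.6]
gripper_width: 0.188
grasp_force: 88.5
```

Emit:
{"method": "servo_tool", "body": {"motion": [[[0.004,0,0,0,0,0,0.1],[0.008,0.0001,0,0,0,0,0.1],[0.012,0.0002,0,0,0,0,0.1],[0.016,0.0003,0,0,0,0,0.1],[0.02,0.0003,0,0,0,0,0.1],[0.023,0.0004,0,0,0,0,0.1],[0.026,0.0004,0,0,0,0,0.1],[0.029,0.0005,0,0,0,0,0.1],[0.032,0.0005,0,0,0,0,0.1],[0.032,0.0005,0,0,0,0,0.1]]]}}

```text
t: 15.57
eef_pos: [0.4683, 0.1923, 0.0975]
tool_rot: [0.0, 0.97, -0.243, 0.001]
contact_force: [0.3, 0.8, -0.8]
gripper_width: 0.191
grasp_force: 88.5
```

```bash
cat >> h.py <<'E'
def arch(c):
    """tool-frame x of the bow's arch apex (leftmost grey px ahead of the coil) and of the post top"""
    hsv=cv2.cvtColor(c['img'],cv2.COLOR_RGB2HSV).astype(int)
    m=((hsv[...,2]<165)&(hsv[...,1]<45)).astype(np.uint8); m[:90]=0; m[205:]=0; m[:,:215]=0; m[:,310:]=0
    n,l,s,_=cv2.connectedComponentsWithStats(m); k=1+np.argmax(s[1:,4]); ys,xs=np.nonzero(l==k)
    r=(xs<=xs.min()+1); a=(xs.min()+2,ys[r].mean()); print('apex',a,tplane(c,[a],.095)[0,:2])
    ws=[(y,e) for y in range(100,200) for e in edges(c,y,225,300) if 38<e[1]-e[0]<70]
    print('post rows',[(y,*e) for y,e in ws][::4])
    o=bot.get_obs(); print(o['eef_pos'],o['contact_force'],o['gripper_width'])
E
python3 - <<'E'
from h import *
c=snap('wrist'); cv2.imwrite('pics/w7.png',cv2.resize(c['img'][60:260,150:380,::-1],None,fx=2,fy=2)); arch(c)
E
```

```text
apex (np.int64(237), np.float64(132.04545454545453)) [59.9302 -9.9214]
post rows [(133, 244, 283), (137, 242, 287), (141, 239, 290), (145, 250, 293), (149, 250, 293), (153, 249, 294), (157, 238, 294), (161, 241, 292), (165, 244, 291), (169, 247, 287)]
[0.4681 0.1923 0.0974] [ 1.1878  0.7    -1.3598] 0.18981252631365153
```

View pics/w7.png

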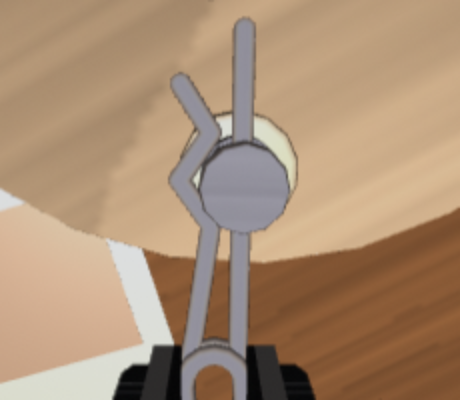

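Emit:
{"method": "servo_tool", "body": {"motion": [[[0,0,0,0,0,0,0.5],[0,0,0,0,0,0,0.5],[0,0,0,0,0,0,0.5],[0,0,-0.02,0,0,0,0.5],[0,0,-0.05,0,0,0,0.5],[0,0,-0.09,0,0,0,0.5],[0,0,-0.13,0,0,0,0.5],[0,0,-0.16,0,0,0,0.5],[0,0,-0.16,0,0,0,0.5]]]}}

```text
t: 16.37
eef_pos: [0.4705, 0.1938, 0.2627]
tool_rot: [-0.004, 0.97, -0.243, 0.003]
contact_force: [0.3, 0.5, -0.5]
gripper_width: 0.499
grasp_force: 0.0
```

```bash
python3 - <<'E'
from h import *
c=snap('top'); 
m={3:[(497-396,215),(568-396,45)],4:[(97,240),(203,75)]}; o={3:(345,125),4:(380,175)}
hs=cv2.cvtColor(c['img'],cv2.COLOR_RGB2HSV); g=cv2.cvtColor(c['img'],cv2.COLOR_RGB2GRAY)
im0=cv2.imread('pics/top0.png')
for k in o:
    x,y=o[k]; print(k,'diff',cv2.absdiff(c['img'][y:y+60,x:x+66,::-1],im0[y:y+60,x:x+66]).mean())
print(look(.6392,-.2786,-25,.14),bot.get_obs()['q'],bot.get_obs()['eef_pos'])
E
```

```text
3 diff 11.031481481481482
4 diff 11.259006734006734
[ 0.3721  0.3379  0.1187 -0.0679 -0.0194 -0.6024] [-1.3469  0.239   0.992   1.9644 -0.2335  1.051  -2.3114] [0.4689 0.1939 0.2601]
```

Emit:
{"method": "servo_tool", "body": {"motion": [[[0.025,0.022,0,0,0,0,0.5],[0.05,0.045,0,0,0,0,0.5],[0.08,0.072,0,0,0,0,0.5],[0.11,0.099,0,0,0,0,0.5],[0.14,0.126,0,0,0,0,0.5],[0.17,0.153,0,0,0,0,0.5],[0.2,0.18,0,0,0,0,0.5],[0.23,0.207,0,0,0,0,0.5],[0.26,0.234,0,0,0,0,0.5],[0.29,0.261,0,0,0,0,0.5],[0.32,0.288,0.02,0,0,-0.3,0.5],[0.35,0.315,0.05,0,0,-0.6,0.5],[0.372,0.338,0.08,-0.06,-0.02,-0.6,0.5],[0.372,0.338,0.119,-0.06,-0.02,-0.6,0.5],[0.372,0.338,0.119,-0.06,-0.02,-0.6,0.5],[0.372,0.338,0.119,-0.06,-0.02,-0.6,0.5]]]}}

```text
t: 17.75
eef_pos: [0.6338, -0.2795, 0.1335]
tool_rot: [0.002, 0.976, -0.218, -0.006]
contact_force: [-0.3, 0.5, -0.0]
gripper_width: 0.499
grasp_force: 0.0
```

```bash
python3 - <<'E'
from h import *
c=snap('wrist','w8.png'); o=bot.get_obs(); print(o['q'],o['eef_pos'])
p,az,d=cotter(c,[.6392,-.2786],-25,smax=45); print(p,az,d); print(look(p[0],p[1],az,.0035))
for k,(v,s) in enumerate([(128,35),(150,45)]): print(cotter(c,p,az,smax=s,vmax=v))
E
```

```text
[-0.1729  0.7319  0.7775  1.6181 -0.5684  1.0385 -1.2324] [ 0.6356 -0.2794  0.1364]
few leg px
[ 0.6392 -0.2786] -25.0 {'coil_v': np.float64(0.01698363099007002), 'tip': np.float64(23.54563752170981), 'back': np.float64(5.240295518963099), 'npx': 70, 'coilw': np.float64(18.133941299097394)}
[ 0.0038 -0.003   0.1329  0.063   0.0703 -0.012 ]
few leg px
(array([ 0.6392, -0.2786]), np.float64(-25.0), {'coil_v': np.float64(-0.45411013749481305), 'tip': np.float64(14.50005898959701), 'back': np.float64(6.169082680462083), 'npx': 42, 'coilw': np.float64(17.185809687709142)})
(array([ 0.6405, -0.2797]), np.float64(-20.505271697130905), {'coil_v': np.float64(0.2816707185269891), 'tip': np.float64(88.96112728237432), 'back': np.float64(-15.458280045964582), 'npx': 1379, 'coilw': np.float64(19.88531069143562)})
```

Emit:
{"method": "servo_tool", "body": {"motion": [[[0.004,-0.003,0,0.06,0.07,-0.9,0.5],[0.004,-0.003,0,0.06,0.07,-0.9,0.5],[0.004,-0.003,0,0.06,0.07,-0.9,0.5],[0.004,-0.003,0,0.06,0.07,-0.9,0.5]]]}}

```text
t: 18.13
eef_pos: [0.6424, -0.2784, 0.1399]
tool_rot: [0.0, 0.984, -0.179, 0.003]
contact_force: [-0.8, 0.3, 0.2]
gripper_width: 0.499
grasp_force: 0.0
```

```bash
python3 - <<'E'
from h import *
c=snap('wrist','w8.png'); o=bot.get_obs(); print(o['eef_pos'])
p=[.6405,-.2797];az=-20.5
for k,(v,s) in enumerate([(145,45),(150,45),(160,45)]): p,az,d=cotter(c,p,az,smax=s,vmax=v); print(p,az,d)
print(look(p[0],p[1],az,.0035))
E
```

```text
[ 0.6422 -0.2785  0.1396]
[ 0.6349 -0.2749] -24.77337292151239 {'coil_v': np.float64(-2.190489597543148), 'tip': np.float64(70.12762387652232), 'back': np.float64(3.370503936930615), 'npx': 196, 'coilw': np.float64(20.411493287901212)}
[ 0.6407 -0.2794] -20.65529066927436 {'coil_v': np.float64(-0.47050275697731786), 'tip': np.float64(88.89833669149436), 'back': np.float64(-15.373677386004656), 'npx': 1114, 'coilw': np.float64(19.834129952137395)}
[ 0.6405 -0.2797] -20.3616859215591 {'coil_v': np.float64(-0.09732231681536599), 'tip': np.float64(88.87566832936511), 'back': np.float64(-15.377412199995133), 'npx': 1293, 'coilw': np.float64(19.85925831648603)}
[-0.0019  0.0018  0.1361 -0.0045 -0.0634 -0.0398]
```

Emit:
{"method": "servo_tool", "body": {"motion": [[[0,0,0.04,0,0,0,0.5],[-0.0015,0.0015,0.08,0,0,0,0.5],[-0.0015,0.0015,0.11,0,0,0,0.5],[-0.0015,0.0015,0.128,0,0,0,0.5],[-0.0015,0.0015,0.136,0,0,0,0.5],[-0.0015,0.0015,0.136,0,0,0,0.5],[-0.0015,0.0015,0.136,0,0,0,0.5],[-0.0015,0.0015,0.136,0,0,0,0.1],[-0.0015,0.0015,0.136,0,0,0,0.1],[-0.0015,0.0015,0.136,0,0,0,0.1],[-0.0015,0.0015,0.136,0,0,0,0.1],[-0.0015,0.0015,0.136,0,0,0,0.1],[-0.0015,0.0015,0.136,0,0,0,0.1]]], "grip_force": 90}}

```text
t: 19.27
eef_pos: [0.6415, -0.2808, 0.0046]
tool_rot: [0.001, 0.984, -0.178, 0.004]
contact_force: [-1.0, 0.2, 5.9]
gripper_width: 0.192
grasp_force: 88.0
```

```bash
python3 - <<'E'
from h import *
o=bot.get_obs(); print(o['eef_pos'],o['gripper_width'])
# post 4 at (.597,.0138), dir +90 ; pre-insert 0.12 out
print(look(.597,-.106,90,.0985), 'post3', look(.5115-.12*np.cos(np.radians(30)),.0643-.06,30,.0985))
E
```

```text
[ 0.6415 -0.2808  0.0046] 0.19232953589032628
[ -0.1023  -0.1481  -0.0946   0.0778  -0.0567 -22.1072] post3 [ -0.3183  -0.1849  -0.0961   0.0344  -0.0775 -10.1072]
```

Emit:
{"method": "servo_tool", "body": {"motion": [[[0,0,-0.04,0,0,0,0.1],[0,0,-0.08,0,0,0,0.1],[-0.01,-0.01,-0.12,0,0,-1.4,0.1],[-0.02,-0.02,-0.13,0,0,-2.8,0.1],[-0.03,-0.04,-0.13,0,0,-4.2,0.1],[-0.04,-0.06,-0.13,0,0,-5.6,0.1],[-0.05,-0.08,-0.13,0,0,-7,0.1],[-0.06,-0.1,-0.13,0,0,-8.4,0.1],[-0.07,-0.12,-0.13,0,0,-9.8,0.1],[-0.08,-0.13,-0.13,0,0,-11.2,0.1],[-0.09,-0.14,-0.13,0,0,-12.6,0.1],[-0.102,-0.148,-0.13,0,0,-14,0.1],[-0.102,-0.148,-0.13,0,0,-15.4,0.1],[-0.102,-0.148,-0.13,0,0,-16.8,0.1],[-0.102,-0.148,-0.13,0,0,-18.2,0.1],[-0.102,-0.148,-0.12,0,0,-19.6,0.1],[-0.102,-0.148,-0.11,0,0,-21,0.1],[-0.102,-0.148,-0.096,0,0,-22.1,0.1],[-0.102,-0.148,-0.096,0,0,-22.1,0.1],[-0.102,-0.148,-0.096,0,0,-22.1,0.1]]]}}

```text
t: 20.93
eef_pos: [0.596, -0.106, 0.0982]
tool_rot: [0.002, 0.709, 0.706, 0.001]
contact_force: [-0.2, 0.2, -0.5]
gripper_width: 0.198
grasp_force: 88.5
```

```bash
python3 - <<'E'
from h import *
c=snap('wrist','w9.png'); held(c)
for r in (55,60,65,70,75,80,90,110,150,200): print(r,edges(c,r,235,290))
E
```

```text
Traceback (most recent call last):
  File "h.py", line 66, in held
    P=tplane(c,L,h); b=np.polyfit(P[:,0],P[:,1],1); print('leg',b,'deg',np.degrees(np.arctan(b[0])),'res',P[:,1]-np.polyval(b,P[:,0]),'at122',np.polyval(b,122))
  File "h.py", line 55, in tplane
    o=bot.get_obs(); return quat().inv().apply(plane(c,px,h)-o['eef_pos'])*1e3
                                               ~~~~~^^^^^^^^
  File "h.py", line 17, in plane
    o,v=rays(c,px); return o+v*((z-o[2])/v[:,2])[:,None]
        ~~~~^^^^^^
  File "h.py", line 10, in rays
    d=np.stack([(px[:,0]-K[0,2])/K[0,0],(px[:,1]-K[1,2])/K[1,1]],1)
                 ~~^^^^^
IndexError: index 0 is out of bounds for axis 1 with size 0
```

```bash
python3 - <<'E'
from h import *
im=cv2.imread('pics/w9.png'); hsv=cv2.cvtColor(im,cv2.COLOR_BGR2HSV)
for r in (90,150,200): print(r,hsv[r,240:290,2].tolist(),hsv[r,240:290:3,1].tolist())
E
```

```text
90 [188, 182, 177, 175, 175, 174, 175, 177, 178, 178, 176, 175, 177, 179, 182, 179, 178, 176, 177, 179, 179, 179, 179, 181, 137, 180, 214, 217, 222, 221, 220, 221, 223, 215, 203, 150, 169, 172, 172, 171, 170, 169, 167, 166, 165, 164, 167, 175, 183, 187] [148, 147, 149, 149, 150, 148, 148, 148, 108, 9, 15, 7, 148, 149, 150, 149, 149]
150 [223, 223, 221, 214, 193, 152, 147, 182, 183, 182, 180, 177, 176, 176, 177, 174, 171, 168, 168, 171, 174, 182, 191, 195, 148, 202, 214, 223, 224, 223, 223, 224, 223, 213, 157, 169, 171, 172, 170, 170, 169, 169, 169, 178, 185, 189, 189, 189, 190, 190] [15, 8, 135, 146, 149, 149, 150, 147, 71, 15, 16, 16, 149, 147, 148, 148, 149]
200 [188, 190, 187, 182, 177, 140, 199, 214, 223, 224, 224, 223, 224, 220, 209, 141, 174, 179, 183, 184, 188, 190, 194, 194, 160, 210, 217, 225, 224, 222, 223, 224, 218, 191, 168, 167, 167, 167, 169, 169, 167, 169, 178, 187, 191, 190, 190, 191, 192, 193] [148, 147, 27, 15, 15, 63, 148, 146, 30, 16, 15, 27, 150, 149, 148, 148, 146]
```

```bash
sed -i 's/def held(c,rows=(75,90,110,150,200)):/def held(c,rows=(75,80,90,100,110,130,150,170,200),vmax=165):/; s/edges(c,r,255,282)/edges(c,r,255,282,vmax)/' h.py
python3 - <<'E'
from h import *
c=snap('wrist'); held(c,vmax=256)
for r in (55,60,65,70,75,80): print(r,edges(c,r,235,290,256))
print('tip',tplane(c,[(268,60),(268,70)],.096)[:,0])
E
```

```text
leg [-0.0003  7.1001] deg -0.014836199168642403 res [-0.0724 -0.053  -0.0133  0.0275  0.0695  0.1571  0.012  -0.1361  0.0089] at122 7.068525607911903
2 collar 220 304 [118.7017   3.8426] post [((242, 269), array([116.5862,   0.7491]))]
5 collar 220 304 [117.3893   3.8466] post []
8 collar 220 304 [116.0726   3.8507] post []
11 collar 220 304 [114.7516   3.8547] post []
14 collar 220 304 [113.4263   3.8588] post []
17 collar 220 304 [112.0965   3.863 ] post [((243, 268), array([110.2635,   0.7393]))]
20 collar 220 304 [110.7621   3.8671] post []
23 collar 220 304 [109.4233   3.8714] post []
26 collar 220 304 [108.0797   3.8756] post []
29 collar 220 304 [106.7315   3.8799] post []
32 collar 220 304 [105.3784   3.8843] post []
35 collar 220 304 [104.0206   3.8887] post []
38 collar 220 304 [102.6578   3.8931] post []
41 collar 220 304 [101.29     3.8975] post []
44 collar 220 304 [99.9172  3.9021] post []
47 collar 220 304 [98.5393  3.9066] post []
50 collar 220 304 [97.1561  3.9112] post []
53 collar 220 304 [95.7678  3.9158] post []
56 collar 220 304 [94.374   3.9205] post []
59 collar 220 304 [92.9749  3.9252] post []
62 collar 220 304 [91.5703  3.93  ] post []
65 collar 220 288 [90.1601 -0.0659] post []
68 collar 248 273 [88.7442  3.1878] post []
az 89.78489514400255 [ 0.5969 -0.106   0.099 ] [ 0.6837  0.825  -0.8261] 0.19639707105522233
55 []
60 []
65 []
70 [(265, 274)]
75 [(265, 274)]
80 [(265, 274)]
tip [89.9524 85.7586]
```

```bash
python3 - <<'E'
from h import *
im=cv2.imread('pics/w9.png'); hsv=cv2.cvtColor(im,cv2.COLOR_BGR2HSV)
for r in (5,20,30,45): print(r,hsv[r,215:300:2,1].tolist(),hsv[r,215:300:2,2].tolist())
E
```

```text
5 [68, 68, 70, 72, 73, 70, 21, 11, 10, 10, 9, 30, 12, 9, 17, 14, 15, 15, 17, 16, 27, 27, 30, 13, 15, 16, 15, 14, 15, 13, 15, 21, 5, 6, 6, 6, 17, 70, 70, 71, 69, 67, 65] [238, 238, 236, 234, 234, 200, 248, 251, 251, 251, 251, 153, 88, 116, 181, 164, 216, 193, 137, 82, 67, 66, 67, 95, 137, 172, 216, 179, 206, 141, 85, 173, 251, 251, 251, 251, 249, 209, 236, 237, 237, 239, 240]
20 [66, 66, 68, 70, 71, 69, 68, 83, 63, 16, 6, 6, 5, 5, 5, 4, 4, 19, 26, 22, 30, 26, 26, 23, 24, 12, 2, 2, 2, 2, 2, 2, 2, 12, 61, 85, 67, 69, 69, 66, 66, 65, 63] [239, 240, 237, 236, 234, 235, 236, 126, 202, 249, 251, 252, 252, 252, 252, 252, 252, 121, 78, 69, 69, 68, 68, 67, 75, 125, 252, 252, 252, 252, 252, 252, 251, 250, 208, 179, 239, 237, 238, 238, 239, 240, 241]
30 [65, 65, 67, 69, 71, 68, 69, 67, 66, 82, 70, 72, 72, 66, 21, 11, 8, 4, 2, 2, 1, 1, 1, 1, 1, 3, 7, 10, 18, 67, 69, 69, 79, 76, 63, 65, 67, 69, 68, 66, 65, 63, 62] [239, 240, 239, 236, 235, 236, 238, 239, 239, 193, 77, 78, 81, 178, 248, 251, 251, 251, 251, 252, 252, 252, 252, 252, 251, 251, 251, 250, 249, 160, 78, 74, 90, 228, 242, 241, 240, 238, 238, 239, 240, 241, 242]
45 [66, 64, 65, 68, 68, 68, 68, 66, 66, 65, 67, 67, 68, 68, 69, 69, 74, 76, 79, 79, 79, 78, 77, 77, 73, 69, 65, 65, 63, 63, 63, 65, 63, 62, 62, 62, 65, 67, 67, 65, 63, 62, 61] [241, 242, 240, 238, 236, 237, 238, 239, 240, 240, 240, 239, 238, 237, 236, 235, 232, 229, 226, 224, 223, 223, 226, 228, 233, 237, 241, 241, 242, 242, 242, 241, 242, 242, 243, 243, 240, 239, 240, 240, 241, 242, 243]
```

```bash
sed -i 's/hsv\[r,220:305,1\]<80/hsv[r,220:305,1]<45/; s/r in range(2,75,3)/r in range(2,50,6)/' h.py
python3 - <<'E'
from h import *
c=snap('wrist'); held(c,vmax=256)
E
```

```text
leg [-0.      7.3423] deg -0.002518349298521754 res [-0.0725 -0.0531 -0.0134  0.0275  0.0696  0.1573  0.012  -0.1363  0.0089] at122 7.336932044345081
2 collar 225 286 [118.6729   0.9972] post [((242, 269), array([116.5619,   1.0133]))]
8 collar 225 286 [116.0408   0.9926] post []
14 collar 227 283 [113.3914   0.7462] post []
20 collar 230 280 [110.7242   0.7406] post []
26 collar 236 275 [108.0388   0.9784] post []
32 collar 244 266 [105.3344   0.729 ] post []
az 89.83389614963576 [ 0.597  -0.1058  0.099 ] [-0.2996 -0.4288 -0.9715] 0.193777092005955
```

Emit:
{"method": "servo_tool", "body": {"motion": [[[0,-0.0064,0.002,0,0,0,0.1],[0,-0.0064,0.002,0,0,0,0.1],[0,-0.0064,0.002,0,0,0,0.1],[0,-0.0064,0.002,0,0,0,0.1]]]}}

```text
t: 21.42
eef_pos: [0.5899, -0.1055, 0.096]
tool_rot: [0.002, 0.707, 0.707, 0.001]
contact_force: [0.1, -0.1, -0.9]
gripper_width: 0.195
grasp_force: 88.5
```

```bash
python3 - <<'E'
from h import *
c=snap('wrist'); held(c,vmax=256)
E
```

```text
leg [-0.0008  7.3521] deg -0.045600546814460866 res [-0.0726 -0.0531 -0.0134  0.0275  0.0696  0.1574  0.012  -0.1363  0.0089] at122 7.255004355253356
2 collar 240 302 [117.9484   8.2275] post [((260, 287), array([115.841 ,   9.0546]))]
8 collar 240 301 [115.3615   8.0166] post []
14 collar 243 299 [112.7592   8.2793] post []
20 collar 245 296 [110.138    8.0674] post []
26 collar 251 290 [107.4995   8.0934] post []
az 89.95569337057594 [ 0.59   -0.1055  0.096 ] [ 0.4572 -0.1371 -0.2228] 0.19126042222969983
```

Emit:
{"method": "servo_tool", "body": {"motion": [[[0.006,0.0008,-0.0007,0,0,0,0.1],[0.014,0.0008,-0.0007,0,0,0,0.1],[0.018,0.0008,-0.0007,0,0,0,0.1],[0.022,0.0008,-0.0007,0,0,0,0.1],[0.026,0.0008,-0.0007,0,0,0,0.1],[0.03,0.0008,-0.0007,0,0,0,0.1],[0.034,0.0008,-0.0007,0,0,0,0.1],[0.034,0.0008,-0.0007,0,0,0,0.1]]]}}

```text
t: 22.13
eef_pos: [0.5908, -0.0703, 0.0964]
tool_rot: [0.002, 0.707, 0.707, 0.001]
contact_force: [0.7, -0.4, 0.3]
gripper_width: 0.194
grasp_force: 88.5
```

Emit:
{"method": "servo_tool", "body": {"motion": [[[0.004,0,0,0,0,0,0.1],[0.008,0,0,0,0,0,0.1],[0.012,0,0,0,0,0,0.1],[0.016,0,0,0,0,0,0.1],[0.02,0,0,0,0,0,0.1],[0.023,0,0,0,0,0,0.1],[0.026,0,0,0,0,0,0.1],[0.029,0,0,0,0,0,0.1],[0.0315,0,0,0,0,0,0.1],[0.0315,0,0,0,0,0,0.1]]]}}

```text
t: 22.97
eef_pos: [0.5911, -0.0381, 0.0965]
tool_rot: [0.002, 0.707, 0.707, 0.002]
contact_force: [-1.7, 1.2, -1.1]
gripper_width: 0.197
grasp_force: 88.5
```

```bash
python3 - <<'E'
from h import *
c=snap('wrist'); o=bot.get_obs(); print(o['eef_pos'],o['contact_force'],o['gripper_width'])
cv2.imwrite('pics/w10.png',cv2.resize(c['img'][60:260,150:380,::-1],None,fx=2,fy=2))
hsv=cv2.cvtColor(c['img'],cv2.COLOR_RGB2HSV)
for r in range(100,200,6): print(r,edges(c,r,215,300,240,45))
E
```

```text
[ 0.5911 -0.0383  0.0965] [-0.5838  2.607  -1.3174] 0.19344210781744361
100 [(232, 242), (265, 274)]
106 [(235, 246), (264, 274)]
112 [(239, 250), (264, 274)]
118 [(243, 256), (264, 274)]
124 [(246, 258), (261, 274), (287, 290)]
130 [(243, 283)]
136 [(239, 289)]
142 [(236, 292)]
148 [(232, 244), (248, 295)]
154 [(235, 292)]
160 [(240, 290)]
166 [(244, 286)]
172 [(248, 258), (263, 276)]
178 [(248, 257), (264, 273)]
184 [(247, 256), (264, 273)]
190 [(247, 255), (264, 273)]
196 [(246, 254), (264, 273)]
```

Emit:
{"method": "servo_tool", "body": {"motion": [[[0,0,0,0,0,0,0.5],[0,0,0,0,0,0,0.5],[0,0,0,0,0,0,0.5],[0,0,-0.02,0,0,0,0.5],[0,0,-0.05,0,0,0,0.5],[0,0,-0.09,0,0,0,0.5],[-0.03,0,-0.11,0,0,1.4,0.5],[-0.06,-0.01,-0.11,0,0,2.8,0.5],[-0.09,-0.02,-0.11,0,0,4.2,0.5],[-0.12,-0.03,-0.11,0,0,5.6,0.5],[-0.15,-0.04,-0.11,0,0,7,0.5],[-0.18,-0.05,-0.11,0,0,8.4,0.5],[-0.21,-0.06,-0.11,0,0,9.8,0.5],[-0.24,-0.07,-0.11,0,0,11.2,0.5],[-0.26,-0.08,-0.11,0,0,12.6,0.5],[-0.28,-0.09,-0.11,0,0,14,0.5],[-0.3,-0.1,-0.11,0,0,15.4,0.5],[-0.32,-0.1,-0.11,0,0,16.8,0.5],[-0.328,-0.1,-0.11,0,0,18.2,0.5],[-0.328,-0.1,-0.11,0,0,19.6,0.5]]]}}

```text
t: 24.68
eef_pos: [0.4892, -0.3712, 0.2072]
tool_rot: [0.002, 0.997, -0.075, 0.002]
contact_force: [-0.2, 1.0, 0.1]
gripper_width: 0.5
grasp_force: 0.0
```

```bash
python3 - <<'E'
from h import *
o=bot.get_obs(); print(o['q'],o['eef_pos']); print(look(.4895,-.3662,-34,.14))
E
```

```text
[-0.0166  0.493   0.7783  1.7755 -0.3979  1.0307 -0.8117] [ 0.4892 -0.3712  0.2072]
[-0.0008 -0.0052  0.0672  0.0224 -0.0672  5.0795]
```

Emit:
{"method": "servo_tool", "body": {"motion": [[[0,-0.005,0.03,0,0,1.4,0.5],[0,-0.005,0.06,0,0,2.8,0.5],[0,-0.005,0.067,0,0,4.2,0.5],[0,-0.005,0.067,0,0,5.1,0.5],[0,-0.005,0.067,0,0,5.1,0.5],[0,-0.005,0.067,0,0,5.1,0.5],[0,-0.005,0.067,0,0,5.1,0.5]]]}}

```text
t: 25.27
eef_pos: [0.4915, -0.3634, 0.1401]
tool_rot: [0.0, 0.958, -0.287, 0.003]
contact_force: [0.2, 0.1, 0.1]
gripper_width: 0.498
grasp_force: 0.0
```

```bash
python3 - <<'E'
from h import *
c=snap('wrist','w11.png'); o=bot.get_obs(); print(o['eef_pos'])
for k,(v,s) in enumerate([(135,45),(150,45),(160,45),(170,40)]): p,az,d=cotter(c,[.4895,-.3662],-34,smax=s,vmax=v); print(p,az,d,look(p[0],p[1],az,.0035))
E
```

```text
[ 0.4915 -0.3634  0.1402]
[ 0.4919 -0.3671] -32.25150167291854 {'coil_v': np.float64(0.05788637712139232), 'tip': np.float64(88.99404969792937), 'back': np.float64(-15.479768734880935), 'npx': 1410, 'coilw': np.float64(19.796336348850765)} [ 0.0017  0.003   0.1367 -0.0123 -0.0609 -0.234 ]
[ 0.492 -0.367] -32.42651688082511 {'coil_v': np.float64(-0.05092523295995542), 'tip': np.float64(88.99423172619997), 'back': np.float64(-15.4829208385763), 'npx': 1480, 'coilw': np.float64(19.799806616412305)} [ 0.0017  0.0028  0.1367 -0.0124 -0.0608 -0.199 ]
[ 0.4915 -0.3667] -32.36298919515219 {'coil_v': np.float64(-0.0042021414879880176), 'tip': np.float64(89.4870608791676), 'back': np.float64(-15.98085151582683), 'npx': 1511, 'coilw': np.float64(19.813140749453485)} [ 0.0012  0.0029  0.1367 -0.0124 -0.0609 -0.2117]
[ 0.4916 -0.3667] -32.35849778461293 {'coil_v': np.float64(0.02893617918483648), 'tip': np.float64(89.48712082579624), 'back': np.float64(-15.980691364792886), 'npx': 1563, 'coilw': np.float64(19.884050440666087)} [ 0.0012  0.0029  0.1367 -0.0124 -0.0609 -0.2126]
```

Emit:
{"method": "servo_tool", "body": {"motion": [[[0.0015,0.003,0.04,0,0,-0.2,0.5],[0.0015,0.003,0.08,0,0,-0.2,0.5],[0.0015,0.003,0.11,0,0,-0.2,0.5],[0.0015,0.003,0.128,0,0,-0.2,0.5],[0.0015,0.003,0.1365,0,0,-0.2,0.5],[0.0015,0.003,0.1365,0,0,-0.2,0.5],[0.0015,0.003,0.1365,0,0,-0.2,0.5],[0.0015,0.003,0.1365,0,0,-0.2,0.1],[0.0015,0.003,0.1365,0,0,-0.2,0.1],[0.0015,0.003,0.1365,0,0,-0.2,0.1],[0.0015,0.003,0.1365,0,0,-0.2,0.1],[0.0015,0.003,0.1365,0,0,-0.2,0.1],[0.0015,0.003,0.1365,0,0,-0.2,0.1]]], "grip_force": 90}}

```text
t: 26.4
eef_pos: [0.4922, -0.3674, 0.0051]
tool_rot: [0.0, 0.96, -0.28, 0.003]
contact_force: [-1.2, 1.1, 7.1]
gripper_width: 0.199
grasp_force: 88.0
```

```bash
python3 - <<'E'
from h import *
o=bot.get_obs(); print(o['eef_pos'],o['gripper_width'])
print('post3', look(.5105-.12*np.cos(np.radians(30)),.0638-.06,30,.0985))
E
```

```text
[ 0.4922 -0.3674  0.0051] 0.19899840183338935
post3 [ -0.2711  -0.267   -0.095    0.0318  -0.0785 -12.506 ]
```

Emit:
{"method": "servo_tool", "body": {"motion": [[[0,0,-0.04,0,0,0,0.1],[0,0,-0.08,0,0,0,0.1],[-0.02,-0.02,-0.12,0,0,-1.4,0.1],[-0.045,-0.045,-0.14,0,0,-2.8,0.1],[-0.07,-0.07,-0.14,0,0,-4.2,0.1],[-0.095,-0.095,-0.14,0,0,-5.6,0.1],[-0.12,-0.12,-0.14,0,0,-7,0.1],[-0.145,-0.145,-0.14,0,0,-8.4,0.1],[-0.17,-0.175,-0.14,0,0,-9.8,0.1],[-0.195,-0.205,-0.14,0,0,-11.2,0.1],[-0.22,-0.23,-0.14,0,0,-12.5,0.1],[-0.245,-0.255,-0.14,0,0,-12.5,0.1],[-0.264,-0.28,-0.14,0,0,-12.5,0.1],[-0.264,-0.28,-0.14,0,0,-12.5,0.1],[-0.264,-0.28,-0.12,0,0,-12.5,0.1],[-0.264,-0.28,-0.12,0,0,-12.5,0.1],[-0.264,-0.28,-0.12,0,0,-12.5,0.1]]]}}

```text
t: 27.82
eef_pos: [0.4183, 0.011, 0.1223]
tool_rot: [0.001, 0.966, 0.258, 0.001]
contact_force: [0.8, -0.6, -1.0]
gripper_width: 0.194
grasp_force: 88.6
```

```bash
python3 - <<'E'
from h import *
c=snap('wrist','w12.png'); print(bot.get_obs()['q'])
for v in (165,256): held(c,vmax=v)
for r in (50,60,65,70,75,80,100,130): print(r,edges(c,r,235,300,256))
E
```

```text
[-0.6923  0.2385  0.5921  2.2753 -0.2092  0.6745 -0.9988]Traceback (most recent call last):
  File "<stdin>", line 3, in <module>
  File "h.py", line 66, in held
    P=tplane(c,L,h); b=np.polyfit(P[:,0],P[:,1],1); print('leg',b,'deg',np.degrees(np.arctan(b[0])),'res',P[:,1]-np.polyval(b,P[:,0]),'at122',np.polyval(b,122))
  File "h.py", line 55, in tplane
    o=bot.get_obs(); return quat().inv().apply(plane(c,px,h)-o['eef_pos'])*1e3
                                               ~~~~~^^^^^^^^
  File "h.py", line 17, in plane
    o,v=rays(c,px); return o+v*((z-o[2])/v[:,2])[:,None]
        ~~~~^^^^^^
  File "h.py", line 10, in rays
    d=np.stack([(px[:,0]-K[0,2])/K[0,0],(px[:,1]-K[1,2])/K[1,1]],1)
                 ~~^^^^^
IndexError: index 0 is out of bounds for axis 1 with size 0
```

```bash
python3 - <<'E'
from h import *
c=snap('wrist'); held(c,vmax=256)
for r in (30,40,45,50,55,60,65,70,80,100,130): print(r,edges(c,r,235,300,256,50))
E
```

```text
leg [0.0059 6.657 ] deg 0.3382949216251501 res [-0.084  -0.0477  0.0262  0.1017 -0.0517  0.1045  0.0299 -0.045  -0.0337] at122 7.377354563314931
14 collar 242 271 [121.0125   0.5624] post []
20 collar 239 275 [117.949    0.8405] post []
26 collar 235 277 [114.8641   0.2823] post []
32 collar 233 280 [111.7587   0.5615] post []
38 collar 231 282 [108.6312   0.5612] post []
44 collar 231 282 [105.4813   0.5609] post []
az 29.874864596320755 [0.4191 0.0109 0.1229] [-0.3199 -0.4152 -0.3489] 0.19472026249667226
30 [(235, 280)]
40 [(235, 283)]
45 [(235, 283)]
50 [(235, 282)]
55 [(235, 280)]
60 [(236, 278)]
65 [(241, 273)]
70 [(250, 263), (266, 276)]
80 [(267, 276)]
100 [(236, 247), (266, 276)]
130 [(245, 256), (266, 275)]
```

Emit:
{"method": "servo_tool", "body": {"motion": [[[0,-0.0058,0.0,0,0,-0.1,0.1],[0,-0.0058,0.01,0,0,-0.1,0.1],[0,-0.0058,0.0255,0,0,-0.1,0.1],[0,-0.0058,0.0255,0,0,-0.1,0.1],[0,-0.0058,0.0255,0,0,-0.1,0.1],[0,-0.0058,0.0255,0,0,-0.1,0.1]]]}}

```text
t: 28.42
eef_pos: [0.4162, 0.0165, 0.0973]
tool_rot: [0.001, 0.965, 0.263, 0.002]
contact_force: [-0.2, -0.2, 0.4]
gripper_width: 0.194
grasp_force: 88.6
```

```bash
python3 - <<'E'
from h import *
c=snap('wrist'); held(c,vmax=256)
E
```

```text
leg [0.006  6.7931] deg 0.3449736320507469 res [-0.0772 -0.0412  0.107  -0.0473  0.1077  0.0316 -0.0448 -0.0357] at122 7.527654020013227
2 collar 255 298 [119.5739  10.2515] post []
8 collar 253 299 [116.9534  10.0474] post []
14 collar 247 300 [114.313    8.8812] post []
20 collar 244 299 [111.6567   7.9475] post []
26 collar 242 302 [108.9863   8.2172] post []
32 collar 241 302 [106.2963   8.0031] post []
38 collar 241 302 [103.5881   8.0316] post []
44 collar 243 300 [100.8605   8.0606] post []
az 30.449773071250846 [0.4164 0.0166 0.0974] [ 0.8732  0.6093 -0.5434] 0.1921188908837625
```

Emit:
{"method": "servo_tool", "body": {"motion": [[[0.002,0.0006,0,0,0,0,0.1],[0.006,0.0006,0,0,0,0,0.1],[0.01,0.0006,0,0,0,0,0.1],[0.014,0.0007,0,0,0,0,0.1],[0.018,0.0007,0,0,0,0,0.1],[0.022,0.0007,0,0,0,0,0.1],[0.022,0.0007,0,0,0,0,0.1]]]}}

```text
t: 29.05
eef_pos: [0.4363, 0.0278, 0.0968]
tool_rot: [0.001, 0.965, 0.263, 0.002]
contact_force: [0.2, 0.0, -1.1]
gripper_width: 0.193
grasp_force: 88.6
```

Emit:
{"method": "servo_tool", "body": {"motion": [[[0.004,0,0,0,0,0,0.1],[0.008,0,0,0,0,0,0.1],[0.012,0.0001,0,0,0,0,0.1],[0.016,0.0001,0,0,0,0,0.1],[0.02,0.0001,0,0,0,0,0.1],[0.023,0.0001,0,0,0,0,0.1],[0.026,0.0002,0,0,0,0,0.1],[0.0295,0.0002,0,0,0,0,0.1],[0.0295,0.0002,0,0,0,0,0.1],[0.0295,0.0002,0,0,0,0,0.1]]]}}

```text
t: 29.88
eef_pos: [0.4621, 0.0422, 0.0972]
tool_rot: [0.001, 0.965, 0.263, 0.003]
contact_force: [1.0, 0.2, -0.8]
gripper_width: 0.195
grasp_force: 88.6
```

```bash
python3 - <<'E'
from h import *
c=snap('wrist','w13.png'); o=bot.get_obs(); print(o['eef_pos'],o['contact_force'],o['gripper_width'])
for r in range(106,186,6): print(r,edges(c,r,215,300,240,45))
print(np.linalg.norm(o['eef_pos'][:2]-[.5113,.0632]))
E
```

```text
[0.462  0.0422 0.0972] [ 0.716   0.5491 -1.2164] 0.19554592234274298
106 [(239, 249), (266, 275)]
112 [(242, 253), (266, 275)]
118 [(246, 284)]
124 [(247, 290)]
130 [(244, 293)]
136 [(240, 296)]
142 [(236, 296)]
148 [(234, 295)]
154 [(238, 293)]
160 [(242, 291)]
166 [(246, 286)]
172 [(250, 259), (265, 274)]
178 [(249, 258), (265, 274)]
184 [(248, 257), (265, 273)]
0.05360839781790672
```

Emit:
{"method": "servo_tool", "body": {"motion": [[[0,0,0,0,0,0,0.5],[0,0,0,0,0,0,0.5],[0,0,0,0,0,0,0.5],[0,0,-0.02,0,0,0,0.5],[0,0,-0.05,0,0,0,0.5],[0,0,-0.09,0,0,0,0.5],[-0.02,0.03,-0.12,0,0,-1.4,0.5],[-0.04,0.06,-0.12,0,0,-2.8,0.5],[-0.06,0.09,-0.12,0,0,-4.2,0.5],[-0.075,0.12,-0.12,0,0,-5.6,0.5],[-0.075,0.141,-0.12,0,0,-7,0.5],[-0.075,0.141,-0.12,0,0,-8.4,0.5],[-0.075,0.141,-0.12,0,0,-9.8,0.5],[-0.075,0.141,-0.12,0,0,-11.2,0.5],[-0.075,0.141,-0.12,0,0,-12.6,0.5],[-0.075,0.141,-0.12,0,0,-14,0.5],[-0.075,0.141,-0.12,0,0,-15.4,0.5],[-0.075,0.141,-0.12,0,0,-16.8,0.5],[-0.075,0.141,-0.12,0,0,-18.2,0.5],[-0.075,0.141,-0.12,0,0,-19.6,0.5]]]}}

```text
t: 31.6
eef_pos: [0.4669, -0.1176, 0.2171]
tool_rot: [0.002, 0.449, 0.894, 0.0]
contact_force: [-0.1, 0.1, 0.5]
gripper_width: 0.501
grasp_force: 0.0
```

Emit:
{"method": "servo_tool", "body": {"motion": [[[0,0,0,0,0,-1.4,0.5],[0,0,0,0,0,-2.8,0.5],[0,0,0,0,0,-4.2,0.5],[0,0,0,0,0,-5.6,0.5],[0,0,0,0,0,-7,0.5],[0,0,0,0,0,-8.4,0.5],[0,0,0,0,0,-9.8,0.5],[0,0,0,0,0,-10.3,0.5],[0,0,0,0,0,-10.3,0.5],[0,0,0,0,0,-10.3,0.5]]]}}

```text
t: 32.43
eef_pos: [0.467, -0.1176, 0.2171]
tool_rot: [0.002, 0.02, 1.0, -0.001]
contact_force: [0.2, 0.1, -0.2]
gripper_width: 0.502
grasp_force: 0.0
```

```bash
python3 - <<'E'
from h import *
o=bot.get_obs(); print(o['q'],o['eef_pos'],o['tool_rot'])
w=snap('wrist','w14.png'); t=snap('top'); s=snap('scene')
q=proj(w,[[.467,-.118,.072]])[0]; print(q)
f=lambda c,p,n,m,k:cv2.resize(c['img'][max(0,int(p[1])-m):int(p[1])+m,max(0,int(p[0])-n):int(p[0])+n,::-1],None,fx=k,fy=k,interpolation=cv2.INTER_CUBIC)
a=f(t,(215,172),70,57,2.85); b=f(s,(305,175),70,57,2.85)
v=np.zeros((590,800,3),np.uint8); v[:a.shape[0],:a.shape[1]]=a; v[:b.shape[0],400:400+b.shape[1]]=b
d=cv2.resize(w['img'][120:280,130:382,::-1],None,fx=1.55,fy=1.55); v[335:335+d.shape[0],:d.shape[1]]=d
cv2.imwrite('pics/m4.png',v)
E
```

```text
[-0.2166  0.1714  0.376   2.0437 -0.0769  0.9357  1.7302] [ 0.467  -0.1176  0.2171] [ 0.0019  0.0202  0.9998 -0.0007]
[256.1986 180.1626]
```

View pics/m4.png

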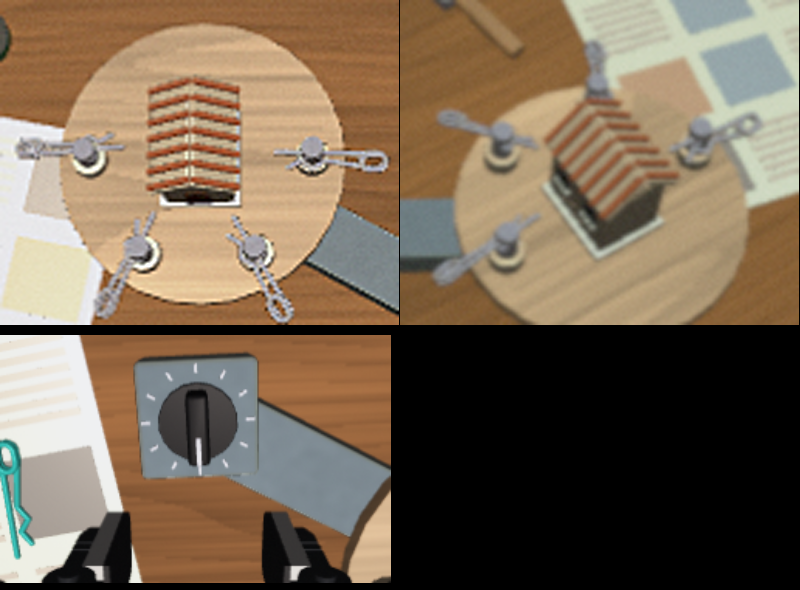

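```bash
python3 - <<'E'
from h import *
w=snap('wrist'); hsv=cv2.cvtColor(w['img'],cv2.COLOR_RGB2HSV)
# dark bar/disc: housing corners and white line
P=plane(w,[(255.2,156.8),(258.4,204.5)],.072); d=P[1]-P[0]; print(P,np.degrees(np.arctan2(d[1],d[0])),np.linalg.norm(d),P.mean(0))
m=(hsv[...,2]>190)&(hsv[...,1]<40); m[:175]=0; m[210:]=0; m[:,248:266]&=True; m[:,:248]=0; m[:,266:]=0
ys,xs=np.nonzero(m); print(len(xs),xs.min(),xs.max(),ys.min(),ys.max()); b=np.polyfit(ys,xs,1); L=plane(w,[(np.polyval(b,y),y) for y in (ys.min(),ys.max())],.072); e=L[1]-L[0]; print('line',L[:,:2],np.degrees(np.arctan2(e[1],e[0])))
m=((hsv[...,2]<70)&(hsv[...,1]<90)).astype(np.uint8); m[:135]=0;m[215:]=0;m[:,:220]=0;m[:,300:]=0
n,l,s,c=cv2.connectedComponentsWithStats(m);k=1+np.argmax(s[1:,4]);print(s[k],c[k],plane(w,[c[k]],.046))
print(look(.467,-.118,180-1.5,.05))
E
```

```text
[[ 0.4444 -0.1179  0.072 ]
 [ 0.4919 -0.1167  0.072 ]] 1.4748708222092692 0.04745686750885119 [ 0.4682 -0.1173  0.072 ]
58 256 259 187 209
line [[ 0.474  -0.1171]
 [ 0.4966 -0.1167]] 1.177489750731927
[ 232  150   51   54 1561] [255.0884 178.173 ] [[ 0.4711 -0.1192  0.046 ]]
[ 0.0008 -0.0004  0.1671 -0.0152  0.0433 -0.1489]
```

Emit:
{"method": "servo_tool", "body": {"motion": [[[-0.001,0,0.04,0,0,-0.7,0.5],[-0.001,0,0.08,0,0,-0.7,0.5],[-0.001,0,0.12,0,0,-0.7,0.5],[-0.001,0,0.15,0,0,-0.7,0.5],[-0.001,0,0.165,0,0,-0.7,0.5],[-0.001,0,0.165,0,0,-0.7,0.5],[-0.001,0,0.165,0,0,-0.7,0.5],[-0.001,0,0.165,0,0,-0.7,0.05],[-0.001,0,0.165,0,0,-0.7,0.05],[-0.001,0,0.165,0,0,-0.7,0.05],[-0.001,0,0.165,0,0,-0.7,0.05],[-0.001,0,0.165,0,0,-0.7,0.05],[-0.001,0,0.165,0,0,-0.7,0.05]]], "grip_force": 60}}

```text
t: 33.72
eef_pos: [0.4701, -0.1172, 0.0538]
tool_rot: [0.003, -0.011, 1.0, -0.0]
contact_force: [-1.2, 2.1, 5.7]
gripper_width: 0.147
grasp_force: 58.9
```

Emit:
{"method": "servo_tool", "body": {"motion": [[[0,0,0,0,0,1,0.05],[0,0,0,0,0,2,0.05],[0,0,0,0,0,3,0.05],[0,0,0,0,0,4,0.05],[0,0,0,0,0,5,0.05],[0,0,0,0,0,6,0.05],[0,0,0,0,0,7,0.05],[0,0,0,0,0,8,0.05],[0,0,0,0,0,9,0.05],[0,0,0,0,0,9,0.05]]]}}

```text
t: 34.55
eef_pos: [0.4693, -0.119, 0.0537]
tool_rot: [0.003, 0.375, 0.927, 0.0]
contact_force: [-3.1, -2.1, 8.9]
gripper_width: 0.148
grasp_force: 59.5
```

Emit:
{"method": "servo_tool", "body": {"motion": [[[0,0,0,0,0,1,0.05],[0,0,0,0,0,2,0.05],[0,0,0,0,0,3,0.05],[0,0,0,0,0,4,0.05],[0,0,0,0,0,5,0.05],[0,0,0,0,0,6,0.05],[0,0,0,0,0,7,0.05],[0,0,0,0,0,8,0.05],[0,0,0,0,0,9,0.05],[0,0,0,0,0,10,0.05],[0,0,0,0,0,11,0.05],[0,0,0,0,0,12,0.05],[0,0,0,0,0,13,0.05],[0,0,0,0,0,14,0.05],[0,0,0,0,0,15,0.05],[0,0,0,0,0,15,0.05]]]}}

```text
t: 35.88
eef_pos: [0.4661, -0.1195, 0.0536]
tool_rot: [0.001, 0.862, 0.507, 0.0]
contact_force: [-12.5, -3.1, 23.5]
gripper_width: 0.144
grasp_force: 61.6
```

Emit:
{"method": "servo_tool", "body": {"motion": [[[0,0,0,0,0,1,0.05],[0,0,0,0,0,2,0.05],[0,0,0,0,0,3,0.05],[0,0,0,0,0,4,0.05],[0,0,0,0,0,5,0.05],[0,0,0,0,0,6,0.05],[0,0,0,0,0,7,0.05],[0,0,0,0,0,8,0.05],[0,0,0,0,0,9,0.05],[0,0,0,0,0,10,0.05],[0,0,0,0,0,11,0.05],[0,0,0,0,0,12,0.05],[0,0,0,0,0,12,0.05],[0,0,0,0,0,12,0.05],[0,0,0,0,0,12,0.05]]]}}

```text
t: 37.13
eef_pos: [0.4648, -0.1173, 0.0536]
tool_rot: [-0.002, 1.0, 0.011, -0.001]
contact_force: [-17.3, 3.4, 29.8]
gripper_width: 0.151
grasp_force: 62.6
```

```bash
python3 - <<'E'
from h import *
o=bot.get_obs(); print(o['q'],o['torque'],'az',np.degrees(2*np.arctan2(o['tool_rot'][2],o['tool_rot'][1])))
E
```

```text
[-0.6827  0.7522  1.1003  2.1991 -0.9809  0.8271 -0.4772] [ 0.8883  3.9805 -0.1169] az 1.2202137692145067
```

Emit:
{"method": "servo_tool", "body": {"motion": [[[0,0,0,0,0,0,0.5],[0,0,0,0,0,0,0.5],[0,0,0,0,0,0,0.5],[0,0,0,0,0,0,0.5],[0,0,-0.02,0,0,0,0.5],[0,0,-0.05,0,0,0,0.5],[0,0,-0.09,0,0,0,0.5],[0,0,-0.13,0,0,0,0.5],[-0.02,0.02,-0.16,0,0,0,0.5],[-0.02,0.05,-0.16,0,0,0,0.5],[-0.02,0.08,-0.16,0,0,0,0.5],[-0.02,0.12,-0.16,0,0,0,0.5],[-0.02,0.15,-0.16,0,0,0,0.5],[-0.02,0.15,-0.16,0,0,0,0.5],[-0.02,0.15,-0.16,0,0,0,0.5]]]}}

```text
t: 38.38
eef_pos: [0.451, -0.27, 0.2127]
tool_rot: [0.001, 1.0, 0.009, 0.002]
contact_force: [-0.2, 1.3, 0.4]
gripper_width: 0.503
grasp_force: 0.0
```

```bash
python3 - <<'E'
from h import *
o=bot.get_obs(); print(o['t'],o['eef_pos'])
t=snap('top'); s=snap('scene')
f=lambda c,p,n,m,k:cv2.resize(c['img'][max(0,int(p[1])-m):int(p[1])+m,max(0,int(p[0])-n):int(p[0])+n,::-1],None,fx=k,fy=k,interpolation=cv2.INTER_CUBIC)
a=f(t,(215,172),65,65,3); b=f(s,(305,185),65,65,3); d=f(t,(306,220),30,30,3); e=f(s,(200,198),30,30,3)
v=np.zeros((590,800,3),np.uint8); v[:390,:390]=a; v[:390,400:790]=b; v[400:580,:180]=d; v[400:580,400:580]=e
cv2.imwrite('pics/m5.png',v)
E
```

```text
38.3833 [ 0.451  -0.27    0.2127]
```

View pics/m5.png

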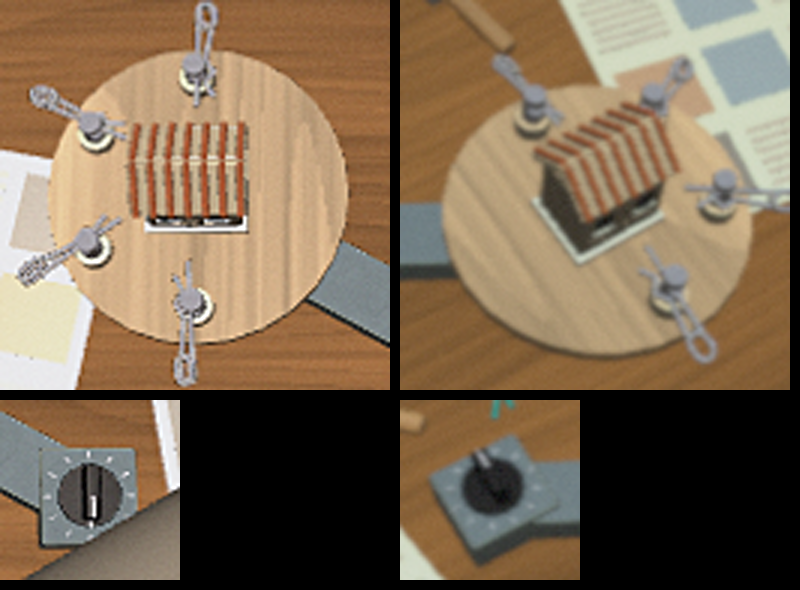

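The house has made its quarter turn. All four cotters are still in place, and the dial line now points the opposite way (towards the robot).

```bash
python3 -c "
from station import bot
print(bot.hand_in())"
```

```text
the job is handed in; nothing more can be done
None
```

All four cotters were pushed home in the posts, the dial was turned six clicks clockwise and released, and the job was handed in at about 38 s; the hand-in gave no verdict.

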